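Swap two carriers in a dock held by a slotted turn button

ROBOT

A 7-joint arm with a two-finger parallel gripper is mounted at the origin on the work surface; the furniture and walls round the work are solid. World frame = base frame: x ahead of the robot, y to its left, z up, the work surface at z = 0. Lengths are in m, angles in rad, forces in N, time in s.
With the tool pointing down it reaches from about 0.425 to 0.925 m from the base axis. Payload 6.8 kg.
Tool frame: the origin (TCP) lies midway between the tips of the shut fingers; the grasp point (between the pads) lies r.grip_point_offset behind it (r.grip_point_offset is the distance from the TCP to the grasp point, in m); z points along the fingers, y is the direction in which the jaws open and shut (so a half turn about z gives the same grasp; the last joint's range is limited). The gripper opens to 85 mm and grips with 20 to 120 N. Pads are 22 mm wide; open, the fingers measure 114 mm over their backs; the gripper's body (76 mm by 85 mm) begins 54 mm behind the grasp point. The pads swing forward as they close: fully open they stand 13 mm farther back than shut.
Start: joints at [-0.108, 0.477, 0.022, 1.555, -0.011, 1.109, -0.083], TCP at [0.675, 0, 0.231] pointing down, gripper open.
Joint ranges: [-2.96, 2.96], [-0.34, 2.1], [-1.41, 1.46], [0.24, 2.44], [-1.37, 4.51], [0.17, 1.92], [-2.96, 2.96]. Speed limits (rad/s): [2.39, 2.39, 3.14, 3.14, 3.14, 3.14, 3.14].

INTERFACE

Orientations are given as a rotation vector (axis times angle).
In Python, from bench import r gives the robot as it stands. The module is installed in compiled form; this text tells all that it offers.
- The arm moves only by the tool play_rows, never from a script. Its argument "deltas" is a list of rows, each a list of 3 entries, a list of its own where there are three numbers: the finger opening in mm, from 0 to 85.4, then the shift along the tool's x, y, z in mm, then the turn, a rotation vector about the tool's x, y, z in rad. A call has 1 to 8 rows; each row is the pose to reach, as a shift and turn from the pose measured when the call began, along the tool's axes at that moment; what a row does not reach only later rows make up. A row lasts 1/8 s, in which the tool goes at most 62.5 mm and 10.7 degrees, less where a joint would pass 70% of its speed; a pose out of reach is approached as far as the arm can. A call with a gripper value outside its range is refused whole. The fingers move at their own pace and stop on an object; "squeeze" is the grip in N (left out, the last holds). Time passes only in rows, so rows that repeat a pose let the fingers close. It gives the time, the measured TCP pose, the force and the opening at its end, in the units of the state.
- r.get_obs(): the state, without advancing time (a new reading comes with each control period).
- r.grab_frame(name): name is "scene" or "side" or "wrist"; returns (picture, depth): 384x512x3 uint8, red, green, blue; 384x512 float32, m along the optical axis (not along the pixel's ray), 0 where there is no reading.
- r.camera_model(name): a dict with "mtx" (3x3 intrinsics, pixels), "D" ([k1, k2, p1, p2, k3] as OpenCV has them; the pictures are not rectified), "rvec" (rotation vector, rad) and "tvec" (3), from world to camera coordinates, as OpenCV has them; the wrist camera has in their place "T_tool_cam" (4x4, takes a point from camera to tool coordinates, whose origin is the TCP and whose axes are the flange's). Camera axes: x right, y down, z forward; pixel columns grow to the right and rows downward; lengths in m; the calibration is good to about 2 mm. A picture is of the moment at which its call begins: read the wrist's pose just before it. camera_model takes no time and is no camera call.
- r.hand_in(): hands the job in, once; it reports no verdict.
The state is a dict: "clock": time; "joints": joint angles; "qvel": joint speeds; "tau": joint torques, N m; "tcp_pos": TCP position; "orientation": TCP orientation; "contact_force": force on the tool from outside, world axes, zero at the start; "moment": the same for the moment, N m; "grip_width": finger opening in m.
Only numpy, scipy, OpenCV 4.12 (cv2) and the standard library are available. Lean on these libraries where they do the work, as an engineer would, in place of code of your own. Each camera call takes 0.05 s, during which the arm holds its last target. There are 200 camera calls.

TASK

Swap the two carriers in the test dock: with the flat screwdriver from the wooden stand, turn the slotted button between them anticlockwise to its stop so that it frees both, put each carrier flat into the other's bay, then turn the button back with the screwdriver so that its bar lies across both carriers again. Stand the screwdriver back in its stand, and set every spare battery pack from the bench into the steel tray, flat on its floor and the same way up as it lay. Turn the button only with the screwdriver, never with the fingers, and leave everything else where it is.

Things in the scene. Friction and masses are not known exactly. Their poses are not given: they have to be found in the camera images.
- dock: fixed aluminium plate 112 x 216 x 8 mm with two bays side by side. Origin: centre of its underside; z up, y along its long side from the right bay to the left. The bays are open above, with stops round them (tops 17 mm above the table); a bay is 72 mm (x) by 87 mm (y), about 4 mm clear of a carrier all round
- bay_left (a point): centre of the floor of the bay at +y of the dock (57 mm from the dock's centre, 8 mm above the table); axes as the dock
- bay_right (a point): centre of the floor of the bay at -y of the dock (57 mm from the dock's centre, 8 mm above the table); axes as the dock
- lock (a joint): angle of the turn button on the dock's centre: a steel bar 64 x 14 x 6 mm (underside 3.5 mm above the carriers) under a round brass head. 0: the bar lies along the dock's y, over the inner edges of both carriers (locked); grows anticlockwise seen from above; at the stop, 1.4, both carriers lift out. Starts at 0 to 0.2; friction of 0.1 N m holds it where it is left
- lock_slot (a point): centre of the slot's mouth on the brass head (28 mm across), 43.5 mm above the table. z is the turning axis, up; the slot runs along this point's y axis (as the bar does), right across the head, 5.2 mm wide and 7 mm deep. It turns with the button
- driver: stubby flat screwdriver standing blade down in the stand, 140 g. Origin: on its axis, underside of the steel guard disc (38 mm across); z up to the handle. Black flat-sided handle 32 (x) by 24 (y) mm, 5 to 65 mm above the origin: grip it across the 24 mm. Below, an 11 mm shank; blade 16 mm wide (along x), 3 mm thick (along y), 16 mm long, its tip 60 mm below the origin
- blade_tip (a point): middle of the screwdriver's blade tip, 60 mm below the driver's origin; axes as the driver
- stand: fixed wooden block 76 x 76 x 75 mm with one upright hole 27 mm across right through its middle; the driver's guard disc rests on its top, so that the driver's origin then stands 75 mm above the table. Origin: centre of its underside
- adapter_carrier: grey plastic sled 64 (x) by 80 (y) by 12 mm with a white plug-in adapter fixed upright on its middle, 50 mm wide along x and 38 mm along y from 24 to 68 mm above the underside (narrower foot below). Origin: centre of its underside; z up. Starts in one of the bays. 260 g
- battery_carrier: the same grey sled with a block battery fixed upright on its middle, 26 mm wide along x and 18 mm along y, from 12 to 58 mm above the underside. Origin: centre of its underside; z up. Starts in the other bay. 200 g
- tray: fixed steel tray, 116 (x) by 176 (y) mm outside, 20 mm high, walls and floor 5 mm thick: room for three packs side by side, their long sides along its x. Origin: centre of its underside; z up
- mat: fixed rubber mat 110 x 120 x 3 mm, kept free: a place to set down a carrier meanwhile. Origin: centre of its underside
- pack_1: spare battery pack, grey plastic block 80 (x) by 28 (y) by 40 mm, lying on the bench; one to three of them are there. Origin: centre of its underside; z up. 120 g
- pack_2: spare battery pack, grey plastic block 80 (x) by 28 (y) by 40 mm, lying on the bench; one to three of them are there. Origin: centre of its underside; z up. 120 g
- pack_3: spare battery pack, grey plastic block 80 (x) by 28 (y) by 40 mm, lying on the bench; one to three of them are there. Origin: centre of its underside; z up. 120 g
- flux_bottle: small white dropper bottle, 28 mm across and 72 mm high, a bystander: leave it standing
Mind the look-alikes: they are no part of the job. What is shaped like the pack_3 but green or turquoise is not meant.

How it is judged:
On the way, in this order (a step that is already met when the one before it is completed fails the run):
1. the screwdriver's blade has dropped into the slot of the locked button (z of blade_tip in the frame of lock_slot below -0.003 m and horizontal distance between blade_tip and lock_slot below 0.005 m and angle between the x axis of driver and the y axis of lock_slot, either way round below 0.3 rad and value of joint lock below 0.4 rad), for 0.1 s.
2. the button is turned free (1.2 rad or more) by the blade in its slot (z of blade_tip in the frame of lock_slot below -0.003 m and horizontal distance between blade_tip and lock_slot below 0.005 m and angle between the x axis of driver and the y axis of lock_slot, either way round below 0.3 rad and value of joint lock above 1.2 rad), for 0.1 s.
3. the carriers are swapped, flat in each other's bays, with the button still free (((horizontal distance between adapter_carrier and bay_left below 0.009 m and horizontal distance between battery_carrier and bay_right below 0.009 m) or (horizontal distance between adapter_carrier and bay_right below 0.009 m and horizontal distance between battery_carrier and bay_left below 0.009 m)) and distance of each of adapter_carrier, battery_carrier from where it was at the start of the episode above 0.09 m and z of each of adapter_carrier, battery_carrier in the frame of bay_left below 0.004 m and angle between each of adapter_carrier, battery_carrier's own z axis and vertical below 0.1 rad and angle between the y axis of each of adapter_carrier, battery_carrier and the y axis of dock, either way round below 0.2 rad and value of joint lock above 1.1 rad), for 0.2 s.
4. the button is turned back across both carriers (0.25 rad or less) by the blade in its slot (z of blade_tip in the frame of lock_slot below -0.003 m and horizontal distance between blade_tip and lock_slot below 0.005 m and angle between the x axis of driver and the y axis of lock_slot, either way round below 0.3 rad and ((horizontal distance between adapter_carrier and bay_left below 0.009 m and horizontal distance between battery_carrier and bay_right below 0.009 m) or (horizontal distance between adapter_carrier and bay_right below 0.009 m and horizontal distance between battery_carrier and bay_left below 0.009 m)) and distance of each of adapter_carrier, battery_carrier from where it was at the start of the episode above 0.09 m and z of each of adapter_carrier, battery_carrier in the frame of bay_left below 0.004 m and angle between each of adapter_carrier, battery_carrier's own z axis and vertical below 0.1 rad and angle between the y axis of each of adapter_carrier, battery_carrier and the y axis of dock, either way round below 0.2 rad and value of joint lock below 0.25 rad), for 0.1 s.
At the end, for the whole second after the job is handed in: carriers swapped, flat in their bays (within 9 mm of the bay's centre and 0.2 rad of the dock's axes), button at 0.25 rad or less, screwdriver blade down in its stand with the guard resting on it, every pack present flat on the tray's floor on its underside, all at rest (((horizontal distance between adapter_carrier and bay_left below 0.009 m and horizontal distance between battery_carrier and bay_right below 0.009 m) or (horizontal distance between adapter_carrier and bay_right below 0.009 m and horizontal distance between battery_carrier and bay_left below 0.009 m)) and distance of each of adapter_carrier, battery_carrier from where it was at the start of the episode above 0.09 m and z of each of adapter_carrier, battery_carrier in the frame of bay_left below 0.004 m and angle between each of adapter_carrier, battery_carrier's own z axis and vertical below 0.1 rad and angle between the y axis of each of adapter_carrier, battery_carrier and the y axis of dock, either way round below 0.2 rad and value of joint lock below 0.25 rad and horizontal distance between driver and stand below 0.02 m and angle between driver's own z axis and vertical below 0.15 rad and z of driver in the frame of stand below 0.082 m and linear speed of each of adapter_carrier, battery_carrier, driver, pack_1, pack_2, pack_3 below 0.02 m/s and x of pack_1 in the frame of tray between -0.05 and 0.05 m and y of pack_1 in the frame of tray between -0.075 and 0.075 m and z of each of pack_1, pack_2, pack_3 in the frame of tray below 0.012 m and angle between each of pack_1, pack_2, pack_3's own z axis and vertical below 0.2 rad and x of pack_2 in the frame of tray between -0.05 and 0.05 m and y of pack_2 in the frame of tray between -0.075 and 0.075 m and x of pack_3 in the frame of tray between -0.05 and 0.05 m and y of pack_3 in the frame of tray between -0.075 and 0.075 m); the robot touches nothing.
It fails at once if the fingers push on the turn button (contact force between the fingers and lock above 3 N).
It fails at once if the arm pushes on the turn button (contact force between the arm and lock above 3 N).
It fails at once if the flux bottle is moved more than 30 mm or knocked over (distance of flux_bottle from where it was at the start of the episode above 0.03 m or angle between flux_bottle's own z axis and vertical above 0.5 rad).
Of pack_1, pack_2, pack_3 only 1 to 3 are there at a start; the rules pass over those that are not, and their reading is None.
At some moment in a run one of pack_1, pack_2, pack_3 may be knocked a few centimetres aside while the robot is not near it.
It also fails if it takes over 210 s, if anything falls off the work surface, if the arm or the gripper's body presses on something with over 40 N, if the wrist force passes 120 N, or if a joint passes its speed limit or range.

## Working session

There is one attempt and no reset: what is moved stays moved. The work goes in short steps, Python scripts to look and compute and a tool call to move; the robot and the scene stay as the last step left them, time stands still between calls to the robot, and variables do not carry over. Pictures are saved under pics/ and viewed, about 12 in all and at most 16, crops included, and the job is handed in when it is done.

Besides the shell and the picture viewer there is one more tool, called as a command line: name --argument value ..., lists and objects as JSON in quotes. play_rows: Moves the arm, as the interface text tells. Its arguments: {"type":"object","properties":{"deltas":{"type":"array"},"squeeze":{"type":"number"}},"required":["deltas"]}

```bash
mkdir -p pics; cat > h.py <<'E'
import numpy as np, cv2
from scipy.spatial.transform import Rotation as R
from bench import r
def cam(name):
    o=r.get_obs(); im,d=r.grab_frame(name); m=r.camera_model(name)
    if name=='wrist':
        T=np.eye(4);T[:3,:3]=R.from_rotvec(o['orientation']).as_matrix();T[:3,3]=o['tcp_pos'];T=T@np.array(m['T_tool_cam'])
    else:
        C=np.eye(4);C[:3,:3]=R.from_rotvec(np.ravel(m['rvec'])).as_matrix();C[:3,3]=np.ravel(m['tvec']);T=np.linalg.inv(C)
    return im,d,np.array(m['mtx']),np.array(m['D']),T
def cloud(d,K,D,T):
    h,w=d.shape; uv=np.stack(np.meshgrid(np.arange(w),np.arange(h)),-1).reshape(-1,1,2).astype(float)
    n=cv2.undistortPoints(uv,K,D).reshape(h,w,2)
    P=np.concatenate([n*d[...,None],d[...,None]],-1)@T[:3,:3].T+T[:3,3]
    P[d<=0]=np.nan
    return P
def look(name,fn):
    im,d,K,D,T=cam(name); np.savez(fn.replace('.png','')+'.npz',im=im,P=cloud(d,K,D,T),K=K,D=D,T=T)
    cv2.imwrite('pics/'+fn,cv2.resize(im[...,::-1],(800,600),interpolation=cv2.INTER_CUBIC)); return im,cloud(d,K,D,T)
def st():
    o=r.get_obs(); print('t',o['clock'],'tcp',np.round(o['tcp_pos'],4),'w',round(o['grip_width'],4),'F',np.round(o['contact_force'],1)); Rm=R.from_rotvec(o['orientation']).as_matrix(); print('toolx',Rm[:,0].round(3),'tooly',Rm[:,1].round(3),'z',Rm[:,2].round(3)); return o,Rm
def mv(p,yaw=None):
    """tool shift (mm) and turn to reach world tcp p, pointing down, tool y axis at angle yaw (mod pi)"""
    o,Rm=st(); s=Rm.T@(np.array(p)-o['tcp_pos'])*1e3
    out=[s.round(1).tolist()]
    if yaw is not None:
        best=None
        for k in (-1,0,1):
            a=yaw+k*np.pi; y=np.array([np.cos(a),np.sin(a),0]);z=np.array([0,0,-1.]);x=np.cross(y,z)
            v=R.from_matrix(Rm.T@np.stack([x,y,z],1)).as_rotvec()
            if best is None or np.linalg.norm(v)<np.linalg.norm(best): best=v
        out.append(best.round(3).tolist())
    print('MOVE',out,'gp',r.grip_point_offset,'q7',round(o['joints'][6],2)); return out
E
python3 - <<'E'
from h import *
look('scene','s0.png');look('side','d0.png');o,_=st()
print(r.grip_point_offset)
E
```

```text
t 0.1 tcp [0.6745 0.     0.2304] w 0.0853 F [-0.3 -0.5 -1. ]
toolx [-0.  1. -0.] tooly [ 1.     0.    -0.002] z [-0.002 -0.    -1.   ]
0.0187
```

View pics/s0.png

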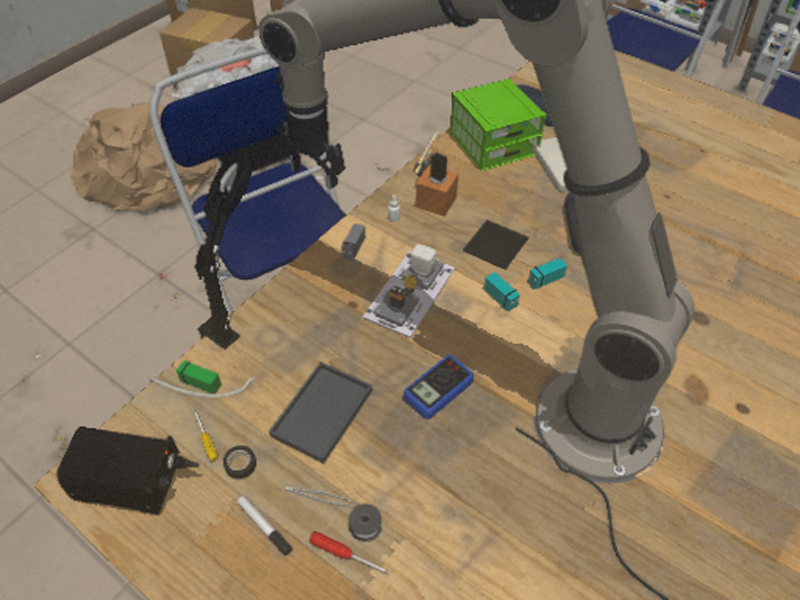

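View pics/d0.png

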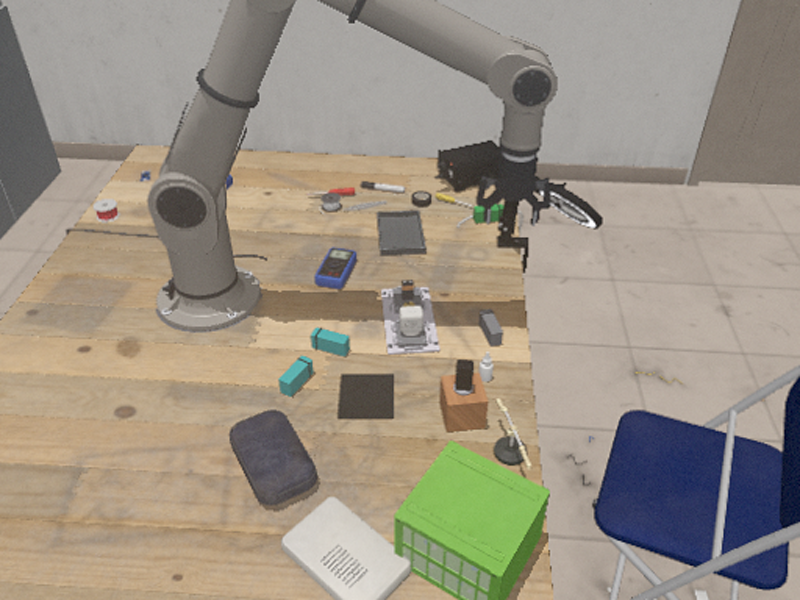

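The scene view shows the tray at (322,411), the dock at (410,290) with the battery carrier in the near bay and the adapter in the far one. The black driver is in its stand at (437,185), the flux bottle at (393,207) and the mat at (496,244). There is one grey pack at (353,240). The turquoise blocks at (502,290) and (548,272) and the green one at (198,376) are look-alikes. The side view agrees, with the grey pack at (490,327).

```bash
python3 - <<'E'
from h import *
for n in ('s0','d0'):
    z=np.load(n+'.npz');P=z['P'];im=z['im']
    s=0.64
    pts={'s0':{'tray':(322,411),'pack':(352,235),'handle':(439,160),'stand':(437,180),'bottle':(393,200),'mat':(496,244),'adapter':(425,250),'battery':(400,290),'cA':(402,255),'cB':(452,268),'cC':(412,335),'cD':(364,318),'brass':(410,282)},
     'd0':{'tray':(401,232),'pack':(489,322),'handle':(464,365),'mat':(366,396),'adapter':(411,310),'battery':(407,284),'bottle':(487,362),'stand':(450,384)}}[n]
    print(n)
    for k,(u,v) in pts.items():
        print(k,P[round(v*s),round(u*s)].round(3))
# segment by height on merged region, with colour
z=np.load('d0.npz');P=z['P'].reshape(-1,3);C=z['im'].reshape(-1,3)
z2=np.load('s0.npz');P=np.vstack([P,z2['P'].reshape(-1,3)]);C=np.vstack([C,z2['im'].reshape(-1,3)])
def rect(name,cx,cy,rad,z0,z1):
    m=(np.hypot(P[:,0]-cx,P[:,1]-cy)<rad)&(P[:,2]>z0)&(P[:,2]<z1)
    print(name,m.sum(),cv2.minAreaRect((P[m,:2]*1000).astype(np.float32)) if m.sum()>3 else '', P[m,2].mean().round(3) if m.sum() else '')
np.savez('m0.npz',P=P,C=C)
E
```

```text
s0
tray [0.424 0.291 0.006]
pack [ 0.653 -0.077  0.042]
handle [ 0.58  -0.306  0.142]
stand [ 0.579 -0.302  0.086]
bottle [ 0.635 -0.208  0.06 ]
mat [ 0.396 -0.275  0.009]
adapter [ 0.475 -0.107  0.077]
battery [0.453 0.011 0.069]
cA [ 0.549 -0.124  0.003]
cB [ 0.432 -0.15   0.01 ]
cC [0.397 0.042 0.002]
cD [0.5   0.071 0.003]
brass [ 0.469 -0.044  0.038]
d0
tray [0.428 0.302 0.005]
pack [ 0.646 -0.083  0.041]
handle [ 0.588 -0.325  0.143]
mat [ 0.4   -0.287  0.008]
adapter [ 0.477 -0.099  0.079]
battery [0.46  0.001 0.066]
bottle [ 0.639 -0.218  0.05 ]
stand [ 0.565 -0.31   0.077]
```

play_rows --deltas '[[85,[-160,-150,-170],[0,0,0]],[85,[-160,-150,-170],[0,0,0]],[85,[-160,-150,-170],[0,0,0]],[85,[-160,-150,-170],[0,0,0]],[85,[-160,-150,-170],[0,0,0]],[85,[-160,-150,-170],[0,0,0]],[85,[-160,-150,-170],[0,0,0]]]'

```text
clock: 0.98
tcp_pos: [0.5252, -0.1581, 0.399]
orientation: [-2.216, -2.222, 0.003]
contact_force: [0.5, 0.5, -0.6]
grip_width: 0.0849
```

```bash
python3 - <<'E'
from h import *
st();look('wrist','w1.png'); print(np.array(r.camera_model('wrist')['T_tool_cam']).round(3))
E
```

```text
t 0.975 tcp [ 0.5252 -0.1581  0.399 ] w 0.0849 F [ 0.5  0.5 -0.6]
toolx [-0.003  1.     0.001] tooly [ 1.     0.003 -0.004] z [-0.004  0.001 -1.   ]
[[ 0.    -0.947 -0.323  0.084]
 [ 1.    -0.     0.001  0.   ]
 [-0.001 -0.323  0.947 -0.143]
 [ 0.     0.     0.     1.   ]]
```

View pics/w1.png

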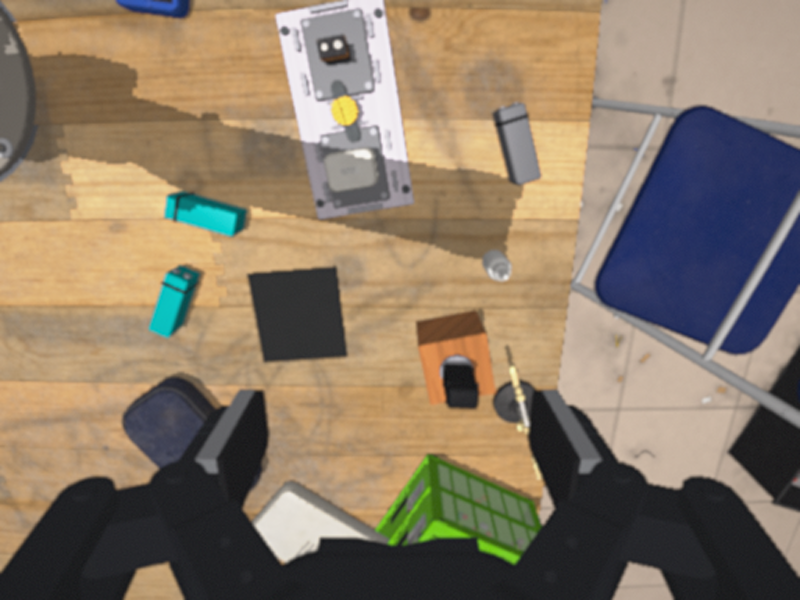

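The wrist view shows the dock at (345,110) with its brass head at (345,110). The adapter is nearer at (352,170) and the battery is at (335,47). It also shows the pack at (517,143), the bottle at (497,265), the stand and driver at (457,375), a soldering helper at (515,400) beside the stand, and the mat at (298,313).

```bash
cat >> h.py <<'E'
def rect(P,m,name):
    """rectangle fit of masked points, 2-98 percentile trimmed along PCA-free minAreaRect"""
    q=(P[m][:,:2]*1000).astype(np.float32)
    (c,s,a)=cv2.minAreaRect(q); print(name,len(q),'c',np.round(c,1),'size',np.round(s,1),'ang',round(a,1),'z',np.nanmedian(P[m][:,2]).round(4)); return c,s,a
def win(P,u0,v0,u1,v1):
    m=np.zeros(P.shape[:2],bool); m[int(v0*.64):int(v1*.64),int(u0*.64):int(u1*.64)]=1; return m
def big(m):
    n,l,s,_=cv2.connectedComponentsWithStats(cv2.morphologyEx(m.astype(np.uint8),cv2.MORPH_OPEN,np.ones((2,2))))
    return l==1+np.argmax(s[1:,4])
E
python3 - <<'E'
from h import *
z=np.load('w1.npz');P=z['P'];im=z['im'];Z=P[...,2]
hsv=cv2.cvtColor(im,cv2.COLOR_RGB2HSV)
print('table z',Z[win(P,180,350,240,380)].mean().round(4), Z[win(P,440,280,470,310)].mean().round(4))
d=win(P,260,0,430,230)
rect(P,big(d&(Z>0.004)),'dockall>4mm')
rect(P,big(d&(Z>0.060)),'adapter? >60'); 
rect(P,big(win(P,300,20,380,80)&(Z>0.045)),'battery>45')
rect(P,big(win(P,315,80,375,150)&(hsv[...,0]>18)&(hsv[...,0]<35)&(hsv[...,1]>150)),'brass')
rect(P,big(win(P,480,90,560,200)&(Z>0.034)),'pack')
rect(P,big(win(P,470,240,520,290)&(Z>0.03)),'bottle')
rect(P,big(win(P,410,310,510,410)&(Z>0.065)&(Z<0.085)&(hsv[...,1]>100)),'stand')
rect(P,big(win(P,430,340,500,415)&(Z>0.12)),'handle')
rect(P,big(win(P,240,260,350,370)&(hsv[...,2]<70)),'mat')
m=win(P,495,340,550,480)&(Z>0.02);rect(P,m,'helper');print(np.nanmax(Z[m]))
for u,v in [(276,14),(385,2),(413,205),(318,219)]:
    print(P[int(v*.64),int(u*.64)].round(4))
E
```

```text
table z nan nan
dockall>4mm 8909 c [471.3 -44.3] size [112.9 216.9] ang 9.2 z 0.016
adapter? >60 808 c [ 477.4 -104. ] size [52.2 42. ] ang 9.6 z 0.0753
battery>45 310 c [461.2  14.7] size [29.1 25.2] ang 9.2 z 0.0656
brass 209 c [472.3 -44.6] size [23.4 23.3] ang 54.6 z 0.0428
pack 901 c [660.8 -75.9] size [38.6 84.1] ang 22.8 z 0.0402
bottle 207 c [ 646.5 -215.6] size [27.  41.7] ang 32.0 z 0.0456
stand 1186 c [ 594.8 -337.6] size [ 87.3 123.5] ang 16.9 z 0.0753
handle 377 c [ 605.8 -359.5] size [ 41.8 119. ] ang 11.9 z 0.139
mat 2990 c [ 403.1 -282. ] size [105.  117.1] ang 4.4 z 0.0031
helper 924 c [ 639.3 -310.2] size [ 32.4 359.3] ang 20.7 z 0.4195
0.4362790622196428
[0.3965 0.0564 0.001 ]
[0.5103 0.0658 0.0007]
[ 0.5417 -0.1433  0.0006]
[ 0.4311 -0.1596  0.0011]
```

play_rows --deltas '[[85,[-155,60,110],[0,0,0]],[85,[-155,60,110],[0,0,0]],[85,[-155,60,110],[0,0,0]],[85,[-155,60,110],[0,0,0]],[85,[-155,60,110],[0,0,0]],[85,[-155,60,110],[0,0,0]]]'

```text
clock: 1.78
tcp_pos: [0.5863, -0.3105, 0.2892]
orientation: [-2.212, -2.226, 0.002]
contact_force: [-0.5, 0.4, 0.0]
grip_width: 0.0847
```

```bash
python3 - <<'E'
from h import *
st();look('wrist','w2.png')
E
```

```text
t 1.775 tcp [ 0.5863 -0.3105  0.2892] w 0.0847 F [-0.5  0.4  0. ]
toolx [-0.006  1.     0.002] tooly [ 1.     0.006 -0.003] z [-0.003  0.002 -1.   ]
```

View pics/w2.png

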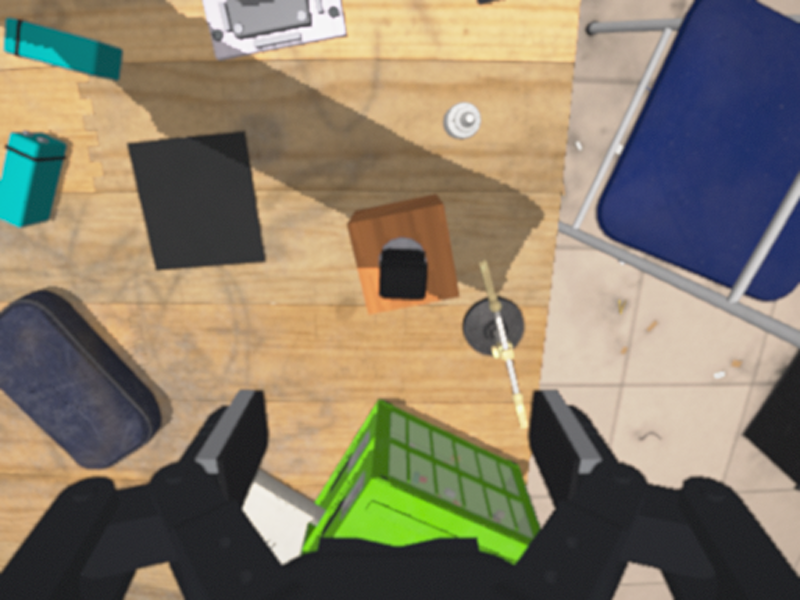

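The driver handle is at (403,272), with its wide side along world x, standing in the block at (403,255). The helper is at (495,330).

```bash
python3 - <<'E'
from h import *
z=np.load('w2.npz');P=z['P'];im=z['im'];Z=P[...,2]
hsv=cv2.cvtColor(im,cv2.COLOR_RGB2HSV)
w=win(P,360,225,445,310)
m=w&(Z>0.128)&(Z<0.155);rect(P,big(m),'handle top')
print(np.percentile(Z[m],[5,50,95]))
rect(P,big(win(P,340,185,465,315)&(Z>0.070)&(Z<0.081)),'stand top')
rect(P,big(w&(Z>0.074)&(Z<0.086)&(hsv[...,1]<70)),'disc')
m=win(P,460,255,530,430)&(Z>0.01)&(Z<0.2);rect(P,m,'helper');print(np.nanmax(Z[m]))
i=np.argsort(-np.where(m,Z,0).ravel())[:5];print(P.reshape(-1,3)[i])
m=win(P,300,395,545,560)&(Z>0.01)&(Z<0.2);rect(P,m,'crate');print(np.nanmax(Z[m]), np.nanmax(P[m][:,1]))
rect(P,big(win(P,440,95,490,145)&(Z>0.03)),'bottle')
E
```

```text
handle top 732 c [nan nan] size [nan  0.] ang nan z 0.1397
[0.13049011 0.13970141 0.14116133]
stand top 2738 c [ 593.4 -330.1] size [ 90.3 104. ] ang 11.9 z 0.0752
disc 140 c [ 591. -301.] size [ 7.4 29. ] ang 86.4 z 0.0802
helper 1430 c [ 681.  -398.5] size [153.9  59.2] ang 87.9 z 0.0155
0.07225476504702599
[[ 0.67663625 -0.3951077   0.07225477]
 [ 0.66692741 -0.35431094  0.07201626]
 [ 0.6782869  -0.39816266  0.07198561]
 [ 0.66704476 -0.35570203  0.07194353]
 [ 0.68381187 -0.39965694  0.07190436]]
crate 8797 c [ 584.4 -549.8] size [290.2 139.4] ang 21.6 z 0.0917
0.12915960706957907 -0.43729995615881156
bottle 410 c [ 641.9 -209.8] size [31.7 27.1] ang 0.8 z 0.046
```

```bash
python3 - <<'E'
from h import *
z=np.load('w2.npz');P=z['P'];im=z['im'];Z=P[...,2]
hsv=cv2.cvtColor(im,cv2.COLOR_RGB2HSV)
w=win(P,360,225,445,310)
m=w&(Z>0.137)&(Z<0.144)
m=cv2.erode(m.astype(np.uint8),np.ones((2,2)))>0
rect(P,m,'handle top')
q=P[m];print(np.percentile(q,[2,50,98],axis=0).round(4))
m=win(P,340,185,465,315)&(Z>0.070)&(Z<0.079)&(hsv[...,1]>80);m&=np.isfinite(Z)
m=cv2.erode(m.astype(np.uint8),np.ones((3,3)))>0
rect(P,m,'stand');q=P[m];print(np.percentile(q,[1,50,99],axis=0).round(4))
E
```

```text
handle top 554 c [ 590.5 -315.6] size [22.  29.8] ang 88.9 z 0.14
[[ 0.5758 -0.3255  0.1382]
 [ 0.5902 -0.3152  0.14  ]
 [ 0.6044 -0.305   0.1416]]
stand 2120 c [ 591.2 -315.4] size [73.2 74.2] ang 12.1 z 0.0752
[[ 0.5516 -0.3553  0.0735]
 [ 0.594  -0.3031  0.0752]
 [ 0.6309 -0.2752  0.0769]]
```

```bash
python3 - <<'E'
from h import *
mv([.5907,-.3155,.20],np.radians(88.9))
E
```

```text
t 1.825 tcp [ 0.5862 -0.3107  0.2896] w 0.0851 F [0.2 0.3 0. ]
toolx [-0.006  1.     0.001] tooly [ 1.     0.006 -0.002] z [-0.002  0.001 -1.   ]
MOVE [[-5.0, 4.7, 89.6], [-0.001, -0.003, -1.546]] gp 0.0187 q7 0.46
```

play_rows --deltas '[[85,[-5,4.7,50],[0,0,-1.546]],[85,[-5,4.7,90],[0,0,-1.546]],[85,[-5,4.7,90],[0,0,-1.546]],[85,[-5,4.7,90],[0,0,-1.546]],[85,[-5,4.7,90],[0,0,-1.546]],[85,[-5,4.7,90],[0,0,-1.546]],[85,[-5,4.7,90],[0,0,-1.546]],[85,[-5,4.7,90],[0,0,-1.546]]]'

```text
clock: 2.82
tcp_pos: [0.5915, -0.3143, 0.2013]
orientation: [-0.094, -3.14, -0.001]
contact_force: [-0.3, -0.2, 0.0]
grip_width: 0.0852
```

```bash
python3 - <<'E'
from h import *
mv([.5907,-.3155,.097],np.radians(88.9))
E
```

```text
t 2.825 tcp [ 0.5915 -0.3143  0.2013] w 0.0852 F [-0.3 -0.2  0. ]
toolx [-0.998  0.06   0.   ] tooly [0.06  0.998 0.   ] z [-0.  0. -1.]
MOVE [[0.7, -1.3, 104.3], [0.0, -0.0, -0.041]] gp 0.0187 q7 1.83
```

play_rows --deltas '[[85,[0.7,-1.3,50],[0,0,-0.041]],[85,[0.7,-1.3,85],[0,0,-0.041]],[85,[0.7,-1.3,104],[0,0,-0.041]],[85,[0.7,-1.3,104],[0,0,-0.041]],[20,[0.7,-1.3,104],[0,0,-0.041]],[20,[0.7,-1.3,104],[0,0,-0.041]],[20,[0.7,-1.3,104],[0,0,-0.041]],[20,[0.7,-1.3,104],[0,0,-0.041]]]' --squeeze 70

```text
clock: 3.82
tcp_pos: [0.5913, -0.3158, 0.0982]
orientation: [0.03, 3.14, -0.0]
contact_force: [-0.2, 0.7, 3.8]
grip_width: 0.0233
```

play_rows --deltas '[[20,[0,0,0],[0,0,0]],[20,[0,0,0],[0,0,0]]]'

```text
clock: 4.08
tcp_pos: [0.5912, -0.3158, 0.0982]
orientation: [0.03, 3.14, -0.0]
contact_force: [-0.3, 0.3, 1.3]
grip_width: 0.0233
```

play_rows --deltas '[[20,[0,0,-50],[0,0,0]],[20,[0,0,-100],[0,0,0]],[20,[0,0,-110],[0,0,0]],[20,[0,0,-110],[0,0,0]]]'

```text
clock: 4.58
tcp_pos: [0.591, -0.3158, 0.2082]
orientation: [0.03, 3.14, -0.001]
contact_force: [-0.5, 0.5, -1.9]
grip_width: 0.0228
```

```bash
python3 - <<'E'
from h import *
mv([.4715,-.0445,.180],np.radians(15))
E
```

```text
t 4.575 tcp [ 0.591  -0.3158  0.2082] w 0.0228 F [-0.5  0.5 -1.9]
toolx [-1.     0.019 -0.001] tooly [ 0.019  1.    -0.   ] z [ 0.001 -0.    -1.   ]
MOVE [[124.6, 269.0, 28.0], [0.0, 0.001, 1.29]] gp 0.0187 q7 1.87
```

play_rows --deltas '[[20,[124.6,269,10],[0,0,1.29]],[20,[124.6,269,28],[0,0,1.29]],[20,[124.6,269,28],[0,0,1.29]],[20,[124.6,269,28],[0,0,1.29]],[20,[124.6,269,28],[0,0,1.29]],[20,[124.6,269,28],[0,0,1.29]],[20,[124.6,269,28],[0,0,1.29]],[20,[124.6,269,28],[0,0,1.29]]]'

```text
clock: 5.58
tcp_pos: [0.4702, -0.0444, 0.1784]
orientation: [-1.909, -2.493, 0.003]
contact_force: [-0.0, 0.2, -1.7]
grip_width: 0.023
```

```bash
python3 - <<'E'
from h import *
st();im,P=look('wrist','w3.png')
E
```

```text
t 5.575 tcp [ 0.4702 -0.0444  0.1784] w 0.023 F [-0.   0.2 -1.7]
toolx [-0.261  0.965 -0.   ] tooly [ 0.965  0.261 -0.002] z [-0.002 -0.001 -1.   ]
```

View pics/w3.png

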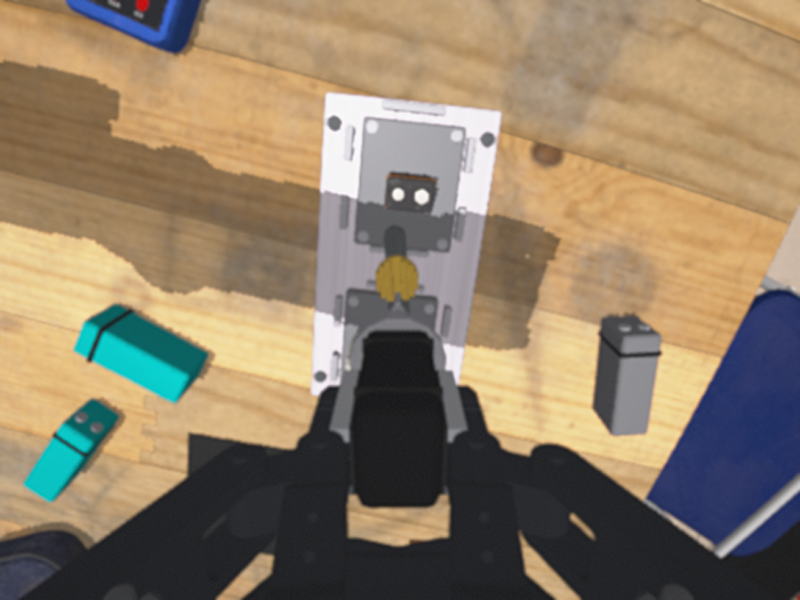

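The head is at (397,278) with the bar arm at (396,240); the driver shows below it. I'll enlarge the head and compute the positions.

```bash
python3 - <<'E'
from h import *
z=np.load('w3.npz');P=z['P'];im=z['im'];Z=P[...,2]
hsv=cv2.cvtColor(im,cv2.COLOR_RGB2HSV)
m=win(P,370,250,425,310)&(hsv[...,0]>15)&(hsv[...,0]<35)&(hsv[...,1]>110)&(Z>0.03)
rect(P,m,'brass'); print(np.percentile(P[m],[1,50,99],axis=0).round(4))
(c,rad)=cv2.minEnclosingCircle((P[m][:,:2]*1e3).astype(np.float32));print(c,rad)
b=win(P,380,220,412,262)&(Z>0.02)&(Z<0.035);rect(P,b,'bar part')
print('bar mean dir',P[b].mean(0))
m=win(P,300,85,510,330)&(Z>0.005)&(Z<0.03);rect(P,m,'dock')
v0,v1,u0,u1=[int(x*.64) for x in (215,335,335,460)]
cr=im[v0:v1,u0:u1][...,::-1];print(cr.shape,u0,v0)
cv2.imwrite('pics/c3.png',cv2.resize(cr,None,fx=8,fy=8,interpolation=cv2.INTER_CUBIC))
E
```

```text
brass 594 c [469.3 -42.7] size [24.4 26.2] ang 15.3 z 0.0433
[[ 0.4573 -0.0557  0.0332]
 [ 0.4688 -0.0419  0.0433]
 [ 0.4815 -0.0299  0.0452]]
(469.4966125488281, -43.13518142700195) 14.044611930847168
bar part 386 c [462.5 -21.3] size [19.5 24.1] ang 14.7 z 0.0292
bar mean dir [ 0.46235374 -0.02078412  0.0268613 ]
dock 13692 c [465.2 -15.6] size [112.8 160.7] ang 9.5 z 0.0096
(77, 80, 3) 214 137
```

View pics/c3.png

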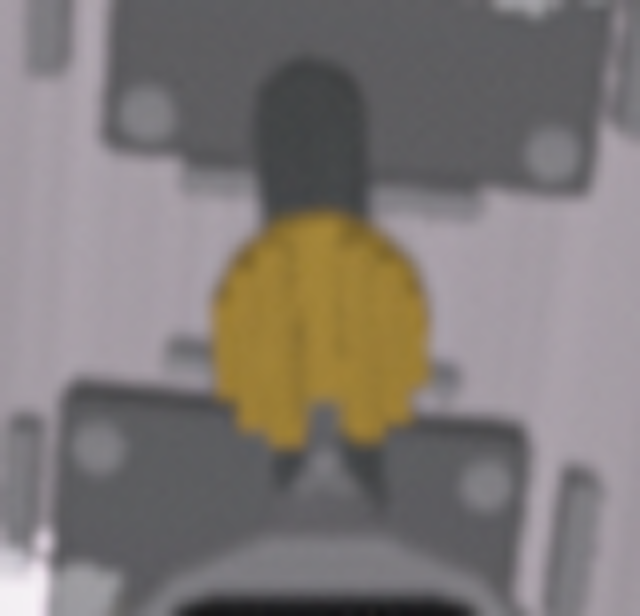

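```bash
python3 - <<'E'
from h import *
z=np.load('w3.npz');P=z['P'];K,D,T=z['K'],z['D'],z['T'];Ti=np.linalg.inv(T)
def ray(x,y,h):
    n=cv2.undistortPoints(np.array([[[214+(x+.5)/8-.5,137+(y+.5)/8-.5]]]),K,D).ravel()
    d=T[:3,:3]@[n[0],n[1],1];o=T[:3,3];return o+d*(h-o[2])/d[2]
def proj(p):
    q=cv2.projectPoints(np.array([p]),cv2.Rodrigues(Ti[:3,:3])[0],Ti[:3,3],K,D)[0].ravel();return ((q-[214,137]+.5)*8-.5).round(0)
a=ray(310.5,100,.0295);b=ray(316,210,.0295);c=ray(321.5,325,.0435)
f=lambda d:np.degrees(np.arctan2(d[1],d[0])).round(1)
print('bar',a.round(4),b.round(4),f(a-b),'head',c.round(4), 'b->tip',f(a-c))
print('head edges',ray(213,330,.0435).round(4),ray(430,330,.0435).round(4),ray(322,210,.0435).round(4))
tcp=np.array([.4702,-.0444,.1784]);tx=np.array([-.261,.965,0]);ty=np.array([.965,.261,0]);tz=np.array([-.002,-.001,-1])
for s in(-8,0,8):
  for t in (-1.5,1.5): print(s,t,proj(tcp+tz*.0832+tx*s/1e3+ty*t/1e3))
for p in (c,):print(proj(p))
for lk in (0,5,10):
    an=np.radians(99.4+lk);e=np.array([np.cos(an),np.sin(an),0]);n=np.array([-e[1],e[0],0])
    print(lk,[proj(np.array([c[0],c[1],.0435])+e*s+n*t) for t in(-.0026,.0026) for s in (.012,-.010)])
E
```

```text
bar [ 0.4613 -0.0171  0.0295] [ 0.4655 -0.0303  0.0295] 107.8 head [ 0.4691 -0.0407  0.0435] b->tip 108.3
head edges [ 0.4566 -0.0447  0.0435] [ 0.4819 -0.0378  0.0435] [ 0.4654 -0.0269  0.0435]
-8 -1.5 [304. 578.]
-8 1.5 [334. 578.]
0 -1.5 [304. 505.]
0 1.5 [334. 505.]
8 -1.5 [304. 430.]
8 1.5 [334. 430.]
[321. 325.]
0 [array([353., 231.]), array([335., 405.]), array([310., 227.]), array([292., 401.])]
5 [array([344., 229.]), array([342., 404.]), array([301., 228.]), array([299., 403.])]
10 [array([336., 227.]), array([349., 402.]), array([292., 230.]), array([306., 405.])]
```

```bash
python3 - <<'E'
from h import *
mv([.4697,-.0445,.1335],np.radians(16.5))
E
```

```text
t 5.625 tcp [ 0.4704 -0.0445  0.1786] w 0.0235 F [ 0.4 -0.5 -1.3]
toolx [-0.262  0.965 -0.   ] tooly [ 0.965  0.262 -0.002] z [-0.002 -0.001 -1.   ]
MOVE [[0.2, -0.6, 45.1], [-0.002, 0.0, -0.022]] gp 0.0187 q7 0.21
```

play_rows --deltas '[[20,[0.2,-0.6,25],[0,0,-0.022]],[20,[0.2,-0.6,45],[0,0,-0.022]],[20,[0.2,-0.6,45],[0,0,-0.022]],[20,[0.2,-0.6,45],[0,0,-0.022]]]'

```text
clock: 6.12
tcp_pos: [0.4699, -0.0447, 0.1339]
orientation: [-1.878, -2.517, 0.002]
contact_force: [-0.1, -0.2, -1.0]
grip_width: 0.0236
```

```bash
python3 - <<'E'
from h import *
st();im,P=look('wrist','w4.png')
cr=im[140:250,200:310][...,::-1]
cv2.imwrite('pics/c4.png',cv2.resize(cr,None,fx=5,fy=5,interpolation=cv2.INTER_CUBIC))
E
```

```text
t 6.125 tcp [ 0.4699 -0.0447  0.1339] w 0.0236 F [-0.1 -0.2 -1. ]
toolx [-0.285  0.959 -0.   ] tooly [ 0.959  0.285 -0.002] z [-0.002 -0.001 -1.   ]
```

View pics/c4.png

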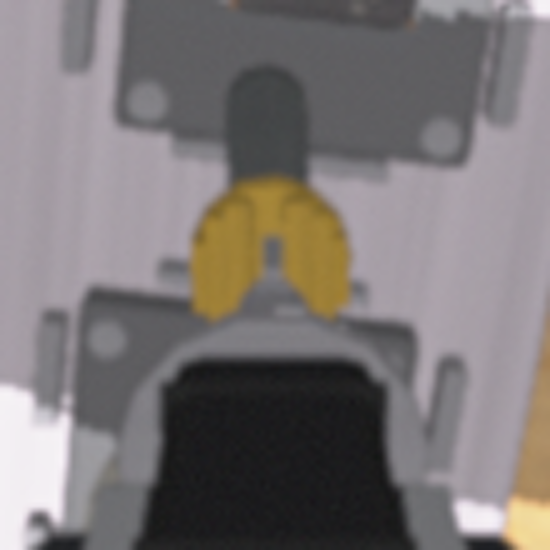

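```bash
python3 - <<'E'
from h import *
z=np.load('w4.npz');K,D,T=z['K'],z['D'],z['T'];Ti=np.linalg.inv(T)
def ray(x,y,h):
    n=cv2.undistortPoints(np.array([[[200+(x+.5)/5-.5,140+(y+.5)/5-.5]]]),K,D).ravel()
    d=T[:3,:3]@[n[0],n[1],1];o=T[:3,3];return o+d*(h-o[2])/d[2]
def proj(p):
    q=cv2.projectPoints(np.array([p]),cv2.Rodrigues(Ti[:3,:3])[0],Ti[:3,3],K,D)[0].ravel();return ((q-[200,140]+.5)*5-.5).round(0)
tcp=np.array([.4699,-.0447,.1339]);tx=np.array([-.285,.959,0]);ty=np.array([.959,.285,0]);tz=np.array([-.002,-.001,-1])
for s in(-8,0,8): print(s,proj(tcp+tz*.0832+tx*s/1e3))
tip=tcp+tz*.0832
m=ray(272,235,tip[2]); print('tip far corner meas rel tcp along tool x,y mm',(m-tip)@tx*1e3,(m-tip)@ty*1e3)
hl,hr,ht=ray(192,254,.0435),ray(351,254,.0435),ray(272,178,.0435)
for p in (hl,hr,ht): print('head',(p-tip)@tx*1e3,(p-tip)@ty*1e3)
a,b=ray(266,100,.0295),ray(268,175,.0295); d=a-b;print('bar ang',np.degrees(np.arctan2(d[1],d[0])), 'toolx',np.degrees(np.arctan2(.959,-.285)))
E
```

```text
-8 [268. 346.]
0 [268. 300.]
8 [268. 253.]
tip far corner meas rel tcp along tool x,y mm 11.114370635362642 0.6302933562222381
head 5.479645376971657 -12.603613031087779
head 5.485143435173874 13.655974150289882
head 18.506176866452368 0.6173831477989168
bar ang 107.9414619749898 toolx 106.55113675661877
```

play_rows --deltas '[[20,[1.6,0,4],[0,0,-0.02]],[20,[1.6,0,9],[0,0,-0.02]],[20,[1.6,0,13],[0,0,-0.02]],[20,[1.6,0,13],[0,0,-0.02]]]'

```text
clock: 6.68
tcp_pos: [0.4694, -0.0431, 0.1208]
orientation: [-1.853, -2.535, 0.002]
contact_force: [0.3, -0.6, -1.7]
grip_width: 0.023
```

```bash
python3 - <<'E'
from h import *
st();im,P=look('wrist','w5.png')
cr=im[140:250,200:310][...,::-1]
cv2.imwrite('pics/c5.png',cv2.resize(cr,None,fx=5,fy=5,interpolation=cv2.INTER_CUBIC))
E
```

```text
t 6.675 tcp [ 0.4694 -0.0431  0.1208] w 0.023 F [ 0.3 -0.6 -1.7]
toolx [-0.304  0.953  0.   ] tooly [ 0.953  0.304 -0.002] z [-0.002 -0.001 -1.   ]
```

View pics/c5.png

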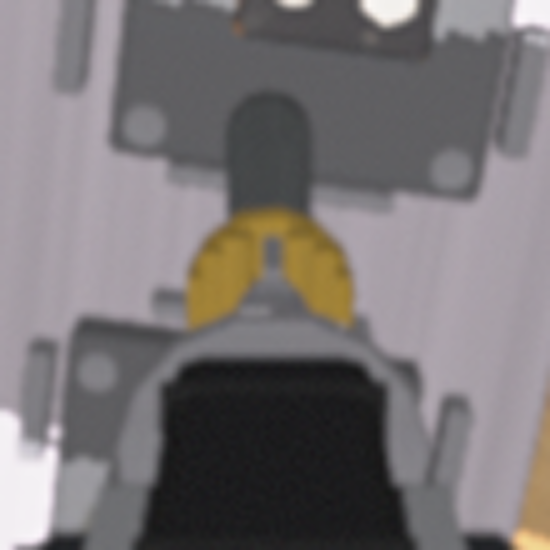

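play_rows --deltas '[[20,[0,0,1.2],[0,0,0]],[20,[0,0,1.2],[0,0,-0.12]],[20,[0,0,1.2],[0,0,-0.24]],[20,[0,0,1.2],[0,0,-0.36]],[20,[0,0,1.2],[0,0,-0.45]],[20,[0,0,1.2],[0,0,-0.45]]]' --squeeze 100

```text
clock: 7.48
tcp_pos: [0.4692, -0.0432, 0.1197]
orientation: [-1.242, -2.884, 0.002]
contact_force: [-0.9, -0.1, -1.3]
grip_width: 0.0231
```

```bash
python3 - <<'E'
from h import *
o,Rm=st();print('M',np.round(o['moment'],2),'Ftool',(Rm.T@o['contact_force']).round(1),'yaw',np.degrees(np.arctan2(Rm[1,0],Rm[0,0])).round(1))
E
```

```text
t 7.475 tcp [ 0.4692 -0.0432  0.1197] w 0.0231 F [-0.9 -0.1 -1.3]
toolx [-0.687  0.727  0.001] tooly [ 0.727  0.687 -0.002] z [-0.002 -0.    -1.   ]
M [-0.03  0.32 -0.13] Ftool [ 0.5 -0.7  1.3] yaw 133.4
```

play_rows --deltas '[[20,[0,0,0],[0,0,-0.12]],[20,[0,0,0],[0,0,-0.24]],[20,[0,0,0],[0,0,-0.36]],[20,[0,0,0],[0,0,-0.46]],[20,[0,0,0],[0,0,-0.56]],[20,[0,0,0],[0,0,-0.66]],[20,[0,0,0],[0,0,-0.74]],[20,[0,0,0],[0,0,-0.74]]]'

```text
clock: 8.48
tcp_pos: [0.4687, -0.0435, 0.1196]
orientation: [-0.12, -3.136, 0.001]
contact_force: [-2.0, -0.3, 1.7]
grip_width: 0.0232
```

```bash
python3 - <<'E'
from h import *
o,Rm=st();print('M',np.round(o['moment'],2),'Ftool',(Rm.T@o['contact_force']).round(1),'yaw',np.degrees(np.arctan2(Rm[1,0],Rm[0,0])).round(1),o['joints'].round(2) if hasattr(o['joints'],'round') else o['joints'])
E
```

```text
t 8.475 tcp [ 0.4687 -0.0435  0.1196] w 0.0232 F [-2.  -0.3  1.7]
toolx [-0.997  0.076  0.003] tooly [ 0.076  0.997 -0.001] z [-0.003 -0.001 -1.   ]
M [-0.25  0.77 -0.11] Ftool [ 2.  -0.4 -1.7] yaw 175.6 [ 0.24  0.32 -0.33  2.11  0.15  0.73  1.31]
```

play_rows --deltas '[[20,[0,0,0],[0,0,-0.06]],[20,[0,0,0],[0,0,-0.12]],[20,[0,0,0],[0,0,-0.16]],[20,[0,0,0],[0,0,-0.16]]]'

```text
clock: 8.98
tcp_pos: [0.4685, -0.0436, 0.1196]
orientation: [0.129, -3.135, 0.001]
contact_force: [-1.6, -1.0, 1.2]
grip_width: 0.0232
```

```bash
python3 - <<'E'
from h import *
o,Rm=st();print('M',np.round(o['moment'],2),'Ftool',(Rm.T@o['contact_force']).round(1),'yaw',np.degrees(np.arctan2(Rm[1,0],Rm[0,0])).round(1))
look('wrist','w6.png')
look('scene','s6.png')
z=np.load('w6.npz');cr=z['im'][100:260,160:360][...,::-1];cv2.imwrite('pics/c6.png',cv2.resize(cr,None,fx=4,fy=3.75,interpolation=cv2.INTER_CUBIC))
E
```

```text
t 8.975 tcp [ 0.4685 -0.0436  0.1196] w 0.0232 F [-1.6 -1.   1.2]
toolx [-0.997 -0.082  0.004] tooly [-0.082  0.997 -0.001] z [-0.003 -0.001 -1.   ]
M [-0.17  0.61 -0.1 ] Ftool [ 1.7 -0.9 -1.2] yaw -175.3
```

View pics/c6.png

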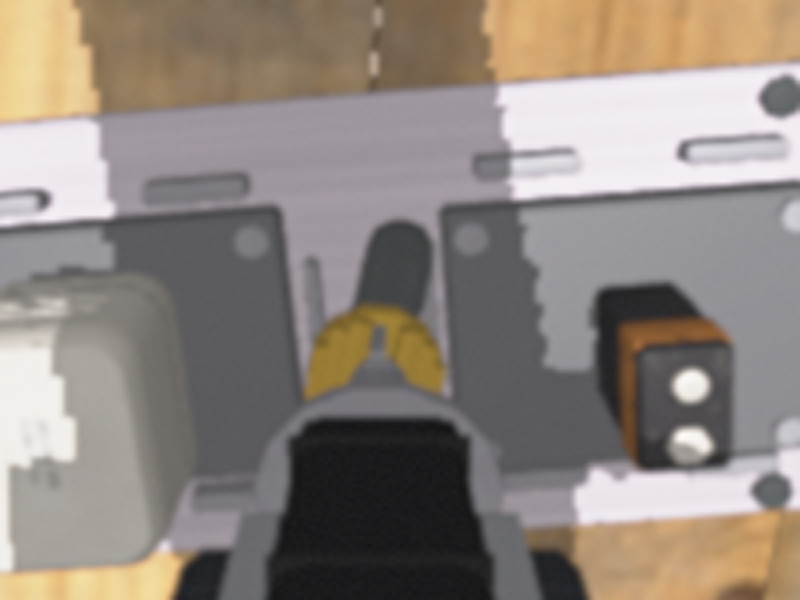

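play_rows --deltas '[[20,[0,0,0],[0,0,-0.05]],[20,[0,0,0],[0,0,-0.08]],[20,[0,0,0],[0,0,-0.08]],[20,[0,0,0],[0,0,0]],[20,[0,0,0],[0,0,0.06]],[20,[0,0,0],[0,0,0.06]],[20,[0,0,-20],[0,0,0.06]],[20,[0,0,-70],[0,0,0.06]]]'

```text
clock: 10.07
tcp_pos: [0.4674, -0.0433, 0.1886]
orientation: [0.037, -3.134, -0.0]
contact_force: [0.4, -0.6, -1.7]
grip_width: 0.0229
```

```bash
python3 - <<'E'
from h import *
mv([.5912,-.3158,.215],np.radians(88.9))
E
```

```text
t 10.075 tcp [ 0.4674 -0.0433  0.1886] w 0.0229 F [ 0.4 -0.6 -1.7]
toolx [-1.    -0.024  0.008] tooly [-0.024  1.     0.   ] z [-0.008 -0.    -1.   ]
MOVE [[-117.1, -275.3, -27.3], [-0.0, -0.008, 0.043]] gp 0.0187 q7 1.46
```

play_rows --deltas '[[20,[-117,-275,-27],[0,-0.008,0.04]],[20,[-117,-275,-27],[0,-0.008,0.04]],[20,[-117,-275,-27],[0,-0.008,0.04]],[20,[-117,-275,-27],[0,-0.008,0.04]],[20,[-117,-275,-27],[0,-0.008,0.04]],[20,[-117,-275,-27],[0,-0.008,0.04]],[20,[-117,-275,-27],[0,-0.008,0.04]],[20,[-117,-275,-27],[0,-0.008,0.04]]]'

```text
clock: 11.08
tcp_pos: [0.5911, -0.3135, 0.2146]
orientation: [-0.022, -3.142, -0.002]
contact_force: [0.1, 0.3, -1.8]
grip_width: 0.0227
```

```bash
python3 - <<'E'
from h import *
mv([.5912,-.3158,.100],np.radians(88.9))
E
```

```text
t 11.075 tcp [ 0.5911 -0.3135  0.2146] w 0.0227 F [ 0.1  0.3 -1.8]
toolx [-1.     0.014  0.   ] tooly [0.014 1.    0.001] z [-0.     0.001 -1.   ]
MOVE [[-0.1, -2.4, 114.6], [0.001, -0.0, 0.005]] gp 0.0187 q7 1.86
```

play_rows --deltas '[[20,[0,-2.4,10],[0,0,0]],[20,[0,-2.4,30],[0,0,0]],[20,[0,-2.4,60],[0,0,0]],[20,[0,-2.4,90],[0,0,0]],[20,[0,-2.4,110],[0,0,0]],[20,[0,-2.4,115],[0,0,0]],[20,[0,-2.4,115],[0,0,0]]]'

```text
clock: 11.95
tcp_pos: [0.5914, -0.3158, 0.0998]
orientation: [0.021, 3.141, 0.001]
contact_force: [0.2, -0.0, -1.1]
grip_width: 0.0228
```

```bash
python3 - <<'E'
from h import *
st()
E
```

```text
t 11.95 tcp [ 0.5914 -0.3158  0.0998] w 0.0228 F [ 0.2 -0.  -1.1]
toolx [-1.     0.014 -0.001] tooly [0.014 1.    0.001] z [ 0.001  0.001 -1.   ]
```

play_rows --deltas '[[20,[0,0,1.6],[0,0,0]],[20,[0,0,1.6],[0,0,0]],[85,[0,0,1.6],[0,0,0]],[85,[0,0,1.6],[0,0,0]],[85,[0,0,1.6],[0,0,0]],[85,[0,0,-50],[0,0,0]],[85,[0,0,-110],[0,0,0]],[85,[0,0,-150],[0,0,0]]]'

```text
clock: 12.95
tcp_pos: [0.5921, -0.3162, 0.2531]
orientation: [0.022, 3.138, -0.001]
contact_force: [0.7, -0.6, 0.8]
grip_width: 0.0851
```

```bash
python3 - <<'E'
from h import *
mv([.4788,-.100,.22],np.radians(9.4))
E
```

```text
t 12.95 tcp [ 0.5921 -0.3162  0.2531] w 0.0851 F [ 0.7 -0.6  0.8]
toolx [-1.     0.014 -0.004] tooly [ 0.014  1.    -0.   ] z [ 0.004 -0.001 -1.   ]
MOVE [[116.4, 214.7, 32.6], [0.002, 0.003, 1.393]] gp 0.0187 q7 1.87
```

play_rows --deltas '[[85,[116,215,0],[0,0.003,1.393]],[85,[116,215,0],[0,0.003,1.393]],[85,[116,215,0],[0,0.003,1.393]],[85,[116,215,0],[0,0.003,1.393]],[85,[116,215,32],[0,0.003,1.393]],[85,[116,215,32],[0,0.003,1.393]],[85,[116,215,32],[0,0.003,1.393]],[85,[116,215,32],[0,0.003,1.393]]]'

```text
clock: 13.95
tcp_pos: [0.4792, -0.0995, 0.2208]
orientation: [2.036, 2.392, 0.003]
contact_force: [0.1, 1.2, 0.5]
grip_width: 0.085
```

```bash
python3 - <<'E'
from h import *
mv([.4788,-.100,.22],np.radians(9.4));im,P=look('wrist','w7.png');look('side','d7.png');Z=P[...,2]
hsv=cv2.cvtColor(im,cv2.COLOR_RGB2HSV)
E
```

```text
t 13.95 tcp [ 0.4792 -0.0995  0.2208] w 0.085 F [0.1 1.2 0.5]
toolx [-0.16   0.987  0.001] tooly [0.987 0.16  0.002] z [ 0.002  0.001 -1.   ]
MOVE [[-0.4, -0.5, 0.8], [0.002, -0.001, -0.004]] gp 0.0187 q7 0.21
```

View pics/w7.png

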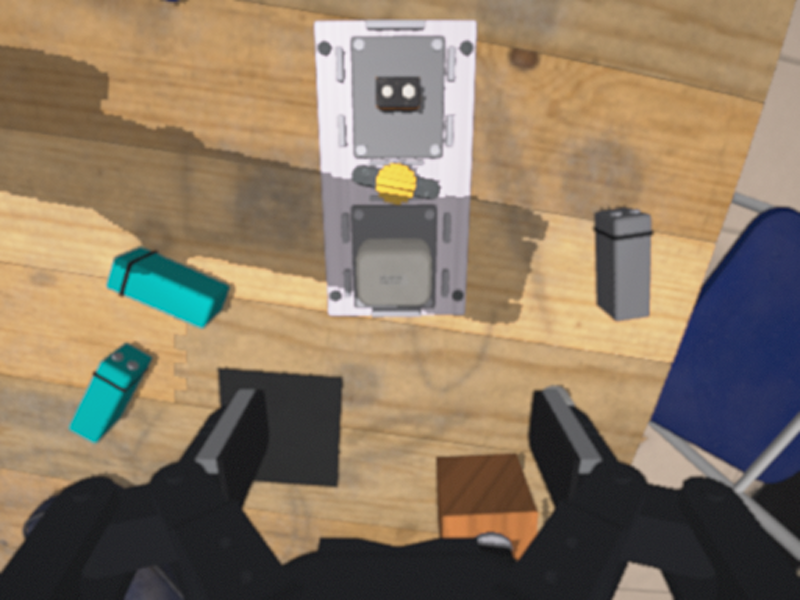

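The bar now lies across the gap at (395,182), so it is free. The battery carrier is at (398,97) and the adapter at (395,270), both square to the dock. The pack is at (623,262).

```bash
python3 - <<'E'
from h import *
z=np.load('w7.npz');P=z['P'];im=z['im'];Z=P[...,2];K,D,T=z['K'],z['D'],z['T']
hsv=cv2.cvtColor(im,cv2.COLOR_RGB2HSV)
er=lambda m:cv2.erode(m.astype(np.uint8),np.ones((2,2)))>0
rect(P,er(win(P,345,225,445,320)&(Z>0.068)&(Z<0.085)),'adapter top')
rect(P,er(win(P,365,65,435,120)&(Z>0.058)&(Z<0.075)),'battery top')
rect(P,er(win(P,590,195,660,325)&(Z>0.036)&(Z<0.045)),'pack')
rect(P,er(win(P,305,10,485,325)&(Z>0.005)&(Z<0.012)),'dock')
def ray(u,v,h):
    n=cv2.undistortPoints(np.array([[[u*.64,v*.64]]]),K,D).ravel()
    d=T[:3,:3]@[n[0],n[1],1];o=T[:3,3];return (o+d*(h-o[2])/d[2]).round(4)
c=[ray(*p,.008) for p in((315,22),(477,20),(466,316),(330,317))];print('dock corners',c,np.mean(c,0))
c=[ray(*p,.020) for p in((352,37),(443,37),(442,157),(355,157))];print('sledN',c,np.mean(c,0))
c=[ray(*p,.003) for p in((219,369),(343,377),(338,486))];print('mat',c,(c[0]+c[2])/2)
print('head',ray(396,182,.0435))
a,b=ray(363,176,.0295),ray(430,188,.0295);print('bar ang',np.degrees(np.arctan2(*(b-a)[1::-1])))
E
```

```text
adapter top 1563 c [ 478.  -100.2] size [46.9 36.6] ang 9.5 z 0.0756
battery top 532 c [462.5  11.3] size [25.3 16.3] ang 9.3 z 0.0662
pack 1522 c [650.6 -75.4] size [29.  78.7] ang 18.1 z 0.0403
dock 6700 c [470.4 -43.5] size [111.1 214.3] ang 9.3 z 0.0082
dock corners [array([0.3986, 0.0529, 0.008 ]), array([0.5078, 0.072 , 0.008 ]), array([ 0.544 , -0.1414,  0.008 ]), array([ 0.4343, -0.1599,  0.008 ])] [ 0.471175 -0.0441    0.008   ]
sledN [array([0.4263, 0.0452, 0.02  ]), array([0.4861, 0.055 , 0.02  ]), array([ 0.4998, -0.0216,  0.02  ]), array([ 0.4389, -0.0315,  0.02  ])] [0.462775 0.011775 0.02    ]
mat [array([ 0.3436, -0.2257,  0.003 ]), array([ 0.4513, -0.2157,  0.003 ]), array([ 0.4606, -0.3335,  0.003 ])] [ 0.4021 -0.2796  0.003 ]
head [ 0.4701 -0.0421  0.0435]
bar ang -0.7221774615448064
```

play_rows --deltas '[[85,[-1,-0.7,60],[0.002,0,-0.004]],[85,[-1,-0.7,120],[0.002,0,-0.004]],[85,[-1,-0.7,165],[0.002,0,-0.004]],[85,[-1,-0.7,182],[0.002,0,-0.004]],[85,[-1,-0.7,182],[0.002,0,-0.004]],[46,[-1,-0.7,182],[0.002,0,-0.004]],[46,[-1,-0.7,182],[0.002,0,-0.004]],[46,[-1,-0.7,182],[0.002,0,-0.004]]]' --squeeze 60

```text
clock: 15.05
tcp_pos: [0.4794, -0.1007, 0.0403]
orientation: [2.027, 2.399, 0.002]
contact_force: [-3.6, -0.2, 8.4]
grip_width: 0.0479
```

play_rows --deltas '[[46,[0,0,0],[0,0,0]],[46,[0,0,0],[0,0,0]],[46,[0,0,-20],[0,0,0]],[46,[0,0,-45],[0,0,0]],[46,[0,0,-70],[0,0,0]],[46,[0,0,-70],[0,0,0]]]'

```text
clock: 15.8
tcp_pos: [0.4807, -0.1009, 0.1116]
orientation: [2.025, 2.397, 0.005]
contact_force: [-0.0, 0.4, -3.1]
grip_width: 0.048
```

```bash
python3 - <<'E'
from h import *
mv([.4022,-.280,.09],np.radians(4.8))
E
```

```text
t 15.8 tcp [ 0.4807 -0.1009  0.1116] w 0.048 F [-0.   0.4 -3.1]
toolx [-0.167  0.986 -0.001] tooly [0.986 0.167 0.005] z [ 0.005 -0.    -1.   ]
MOVE [[-163.5, -107.4, 21.2], [0.005, 0.001, 0.084]] gp 0.0187 q7 0.19
```

play_rows --deltas '[[46,[-163,-107,0],[0.005,0,0.084]],[46,[-163,-107,0],[0.005,0,0.084]],[46,[-163,-107,0],[0.005,0,0.084]],[46,[-163,-107,20],[0.005,0,0.084]],[46,[-163,-107,40],[0.005,0,0.084]],[46,[-163,-107,60],[0.005,0,0.084]],[46,[-163,-107,70],[0.005,0,0.084]],[46,[-163,-107,70],[0.005,0,0.084]]]'

```text
clock: 16.8
tcp_pos: [0.402, -0.279, 0.0402]
orientation: [-2.125, -2.311, 0.002]
contact_force: [0.1, 0.4, -3.3]
grip_width: 0.0476
```

```bash
python3 - <<'E'
from h import *
mv([.4022,-.280,.0362],np.radians(4.8))
E
```

```text
t 16.8 tcp [ 0.402  -0.279   0.0402] w 0.0476 F [ 0.1  0.4 -3.3]
toolx [-0.084  0.996  0.001] tooly [ 0.996  0.084 -0.002] z [-0.002  0.    -1.   ]
MOVE [[-1.1, 0.1, 4.0], [-0.002, -0.001, 0.0]] gp 0.0187 q7 0.53
```

play_rows --deltas '[[46,[0,0,2.5],[0,0,0]],[46,[0,0,4.5],[0,0,0]],[46,[0,0,4.5],[0,0,0]],[85,[0,0,4.5],[0,0,0]],[85,[0,0,4.5],[0,0,0]],[85,[0,0,4.5],[0,0,0]],[85,[0,0,-50],[0,0,0]],[85,[0,0,-90],[0,0,0]]]'

```text
clock: 17.8
tcp_pos: [0.4024, -0.2791, 0.1317]
orientation: [-2.125, -2.312, 0.002]
contact_force: [0.6, 0.1, -0.5]
grip_width: 0.0851
```

```bash
python3 - <<'E'
from h import *
mv([.4623,.0115,.15],np.radians(9.4))
E
```

```text
t 17.8 tcp [ 0.4024 -0.2791  0.1317] w 0.0851 F [ 0.6  0.1 -0.5]
toolx [-0.084  0.996  0.   ] tooly [ 0.996  0.084 -0.002] z [-0.002  0.    -1.   ]
MOVE [[284.5, 84.0, -18.3], [-0.002, -0.0, -0.08]] gp 0.0187 q7 0.54
```

play_rows --deltas '[[85,[0,0,-18],[0,0,0]],[85,[284,84,-18],[0,0,-0.08]],[85,[284,84,-18],[0,0,-0.08]],[85,[284,84,-18],[0,0,-0.08]],[85,[284,84,-18],[0,0,-0.08]],[85,[284,84,-18],[0,0,-0.08]],[85,[284,84,-18],[0,0,-0.08]],[85,[284,84,-18],[0,0,-0.08]]]'

```text
clock: 18.8
tcp_pos: [0.462, 0.0102, 0.1496]
orientation: [-2.031, -2.394, 0.003]
contact_force: [-0.7, -1.0, 0.2]
grip_width: 0.0856
```

```bash
python3 - <<'E'
from h import *
mv([.4623,.0113,.035],np.radians(9.4))
E
```

```text
t 18.8 tcp [0.462  0.0102 0.1496] w 0.0856 F [-0.7 -1.   0.2]
toolx [-0.163  0.987  0.   ] tooly [ 0.987  0.163 -0.002] z [-0.002 -0.    -1.   ]
MOVE [[1.0, 0.7, 114.6], [-0.002, -0.0, -0.0]] gp 0.0187 q7 -0.07
```

play_rows --deltas '[[85,[1,0.7,55],[-0.002,0,0]],[85,[1,0.7,100],[-0.002,0,0]],[85,[1,0.7,114],[-0.002,0,0]],[85,[1,0.7,114],[-0.002,0,0]],[22,[1,0.7,114],[-0.002,0,0]],[22,[1,0.7,114],[-0.002,0,0]],[22,[1,0.7,114],[-0.002,0,0]],[22,[1,0.7,114],[-0.002,0,0]]]'

```text
clock: 19.8
tcp_pos: [0.4628, 0.0112, 0.0365]
orientation: [2.032, 2.395, 0.001]
contact_force: [-1.5, -0.0, 7.2]
grip_width: 0.0257
```

play_rows --deltas '[[22,[0,0,0],[0,0,0]],[22,[0,0,0],[0,0,0]],[22,[0,0,-20],[0,0,0]],[22,[0,0,-50],[0,0,0]],[22,[0,0,-80],[0,0,0]],[22,[0,0,-100],[0,0,0]],[22,[0,0,-100],[0,0,0]]]'

```text
clock: 20.68
tcp_pos: [0.4635, 0.0113, 0.1374]
orientation: [2.031, 2.393, 0.004]
contact_force: [0.2, 0.4, -1.6]
grip_width: 0.0258
```

```bash
python3 - <<'E'
from h import *
mv([.4799,-.1005,.10],np.radians(9.4))
E
```

```text
t 20.675 tcp [0.4635 0.0113 0.1374] w 0.0258 F [ 0.2  0.4 -1.6]
toolx [-0.163  0.987 -0.001] tooly [0.987 0.163 0.004] z [ 0.004  0.    -1.   ]
MOVE [[-113.0, -2.2, 37.5], [0.004, 0.001, -0.001]] gp 0.0187 q7 -0.08
```

play_rows --deltas '[[22,[-112.8,-2.3,0],[0.004,0,0]],[22,[-112.8,-2.3,0],[0.004,0,0]],[22,[-112.8,-2.3,0],[0.004,0,0]],[22,[-112.8,-2.3,30],[0.004,0,0]],[22,[-112.8,-2.3,65],[0.004,0,0]],[22,[-112.8,-2.3,80],[0.004,0,0]],[22,[-112.8,-2.3,80],[0.004,0,0]]]'

```text
clock: 21.55
tcp_pos: [0.4789, -0.0996, 0.0563]
orientation: [-2.03, -2.394, 0.003]
contact_force: [0.4, 0.1, -1.2]
grip_width: 0.0255
```

```bash
python3 - <<'E'
from h import *
mv([.4798,-.1003,.037],np.radians(9.4))
E
```

```text
t 21.55 tcp [ 0.4789 -0.0996  0.0563] w 0.0255 F [ 0.4  0.1 -1.2]
toolx [-0.164  0.987  0.001] tooly [ 0.987  0.164 -0.003] z [-0.003 -0.    -1.   ]
MOVE [[-0.8, 0.9, 19.3], [-0.003, -0.001, 0.0]] gp 0.0187 q7 0.13
```

play_rows --deltas '[[22,[-0.8,0.9,5],[-0.003,0,0]],[22,[-0.8,0.9,11],[-0.003,0,0]],[22,[-0.8,0.9,16],[-0.003,0,0]],[22,[-0.8,0.9,19],[-0.003,0,0]],[22,[-0.8,0.9,19.8],[-0.003,0,0]],[22,[-0.8,0.9,19.8],[-0.003,0,0]]]'

```text
clock: 22.3
tcp_pos: [0.48, -0.1003, 0.0366]
orientation: [-2.031, -2.396, -0.001]
contact_force: [0.2, -0.7, -2.5]
grip_width: 0.0255
```

play_rows --deltas '[[22,[0,0,0.5],[0,0,0]],[85,[0,0,0.5],[0,0,0]],[85,[0,0,0.5],[0,0,0]],[85,[0,0,0.5],[0,0,0]],[85,[0,0,-40],[0,0,0]],[85,[0,0,-100],[0,0,0]],[85,[0,0,-110],[0,0,0]]]'

```text
clock: 23.18
tcp_pos: [0.4826, -0.1006, 0.1504]
orientation: [2.028, 2.392, 0.007]
contact_force: [0.5, 0.7, -1.2]
grip_width: 0.0852
```

```bash
python3 - <<'E'
from h import *
mv([.4021,-.2791,.15],np.radians(4.8))
E
```

```text
t 23.175 tcp [ 0.4826 -0.1006  0.1504] w 0.0852 F [ 0.5  0.7 -1.2]
toolx [-0.163  0.987 -0.002] tooly [0.987 0.163 0.007] z [ 0.007 -0.001 -1.   ]
MOVE [[-162.9, -108.5, -0.1], [0.007, 0.001, 0.08]] gp 0.0187 q7 0.17
```

play_rows --deltas '[[85,[-163,-108.5,0],[0.007,0,0.08]],[85,[-163,-108.5,0],[0.007,0,0.08]],[85,[-163,-108.5,0],[0.007,0,0.08]],[85,[-163,-108.5,0],[0.007,0,0.08]],[85,[-163,-108.5,40],[0.007,0,0.08]],[85,[-163,-108.5,85],[0.007,0,0.08]],[85,[-163,-108.5,85],[0.007,0,0.08]]]'

```text
clock: 24.05
tcp_pos: [0.4005, -0.277, 0.0621]
orientation: [-2.12, -2.309, 0.004]
contact_force: [-0.2, 0.3, 0.4]
grip_width: 0.0852
```

```bash
python3 - <<'E'
from h import *
mv([.4021,-.2791,.0360],np.radians(4.8))
E
```

```text
t 24.05 tcp [ 0.4005 -0.277   0.0621] w 0.0852 F [-0.2  0.3  0.4]
toolx [-0.085  0.996  0.003] tooly [ 0.996  0.085 -0.006] z [-0.006  0.003 -1.   ]
MOVE [[-2.3, 1.6, 26.0], [-0.006, -0.003, 0.002]] gp 0.0187 q7 0.51
```

play_rows --deltas '[[85,[-2.3,1.6,15],[-0.006,-0.003,0]],[85,[-2.3,1.6,26],[-0.006,-0.003,0]],[85,[-2.3,1.6,26],[-0.006,-0.003,0]],[46,[-2.3,1.6,26],[-0.006,-0.003,0]],[46,[-2.3,1.6,26],[-0.006,-0.003,0]],[46,[-2.3,1.6,26],[-0.006,-0.003,0]],[46,[-2.3,1.6,26],[-0.006,-0.003,0]],[46,[-2.3,1.6,26],[-0.006,-0.003,0]]]'

```text
clock: 25.05
tcp_pos: [0.4024, -0.2793, 0.0372]
orientation: [2.125, 2.313, 0.0]
contact_force: [-2.5, 1.2, 10.2]
grip_width: 0.0475
```

play_rows --deltas '[[46,[0,0,-20],[0,0,0]],[46,[0,0,-60],[0,0,0]],[46,[0,0,-115],[0,0,0]],[46,[0,0,-115],[0,0,0]]]'

```text
clock: 25.55
tcp_pos: [0.4047, -0.2807, 0.1561]
orientation: [2.119, 2.307, 0.003]
contact_force: [0.1, 0.2, -2.9]
grip_width: 0.0478
```

```bash
python3 - <<'E'
from h import *
mv([.4612,.0120,.15],np.radians(9.4))
E
```

```text
t 25.55 tcp [ 0.4047 -0.2807  0.1561] w 0.0478 F [ 0.1  0.2 -2.9]
toolx [-0.085  0.996 -0.005] tooly [0.996 0.085 0.008] z [ 0.008 -0.004 -1.   ]
MOVE [[286.9, 81.0, 5.3], [0.007, 0.005, -0.079]] gp 0.0187 q7 0.54
```

play_rows --deltas '[[46,[287,81,5],[0.007,0.005,-0.08]],[46,[287,81,5],[0.007,0.005,-0.08]],[46,[287,81,5],[0.007,0.005,-0.08]],[46,[287,81,5],[0.007,0.005,-0.08]],[46,[287,81,5],[0.007,0.005,-0.08]],[46,[287,81,5],[0.007,0.005,-0.08]],[46,[287,81,45],[0.007,0.005,-0.08]],[46,[287,81,85],[0.007,0.005,-0.08]]]'

```text
clock: 26.55
tcp_pos: [0.4614, 0.0105, 0.0689]
orientation: [2.032, 2.395, -0.001]
contact_force: [0.5, -0.1, -2.4]
grip_width: 0.0471
```

```bash
python3 - <<'E'
from h import *
mv([.4612,.0120,.041],np.radians(9.4))
E
```

```text
t 26.55 tcp [0.4614 0.0105 0.0689] w 0.0471 F [ 0.5 -0.1 -2.4]
toolx [-0.163  0.987 -0.001] tooly [0.987 0.163 0.   ] z [ 0.    -0.001 -1.   ]
MOVE [[1.5, 0.1, 27.9], [0.0, 0.001, -0.001]] gp 0.0187 q7 -0.15
```

play_rows --deltas '[[46,[1.5,0,8],[0,0,0]],[46,[1.5,0,16],[0,0,0]],[46,[1.5,0,22],[0,0,0]],[46,[1.5,0,26],[0,0,0]],[46,[1.5,0,28],[0,0,0]],[46,[1.5,0,28],[0,0,0]]]'

```text
clock: 27.3
tcp_pos: [0.4615, 0.0119, 0.0422]
orientation: [2.031, 2.394, -0.0]
contact_force: [-4.4, -1.1, 10.0]
grip_width: 0.0475
```

play_rows --deltas '[[85,[0,0,-0.5],[0,0,0]],[85,[0,0,-0.5],[0,0,0]],[85,[0,0,-0.5],[0,0,0]],[85,[0,0,-40],[0,0,0]],[85,[0,0,-100],[0,0,0]],[85,[-60,0,-150],[0,0,0]],[85,[-120,0,-180],[0,0,0]],[85,[-120,0,-180],[0,0,0]]]'

```text
clock: 28.3
tcp_pos: [0.4819, -0.1102, 0.2246]
orientation: [2.035, 2.386, 0.002]
contact_force: [-0.0, -0.5, -0.2]
grip_width: 0.085
```

```bash
python3 - <<'E'
from h import *
st();look('wrist','w8.png')
E
```

```text
t 28.3 tcp [ 0.4819 -0.1102  0.2246] w 0.085 F [-0.  -0.5 -0.2]
toolx [-0.158  0.987 -0.004] tooly [0.987 0.158 0.005] z [ 0.005 -0.003 -1.   ]
```

View pics/w8.png

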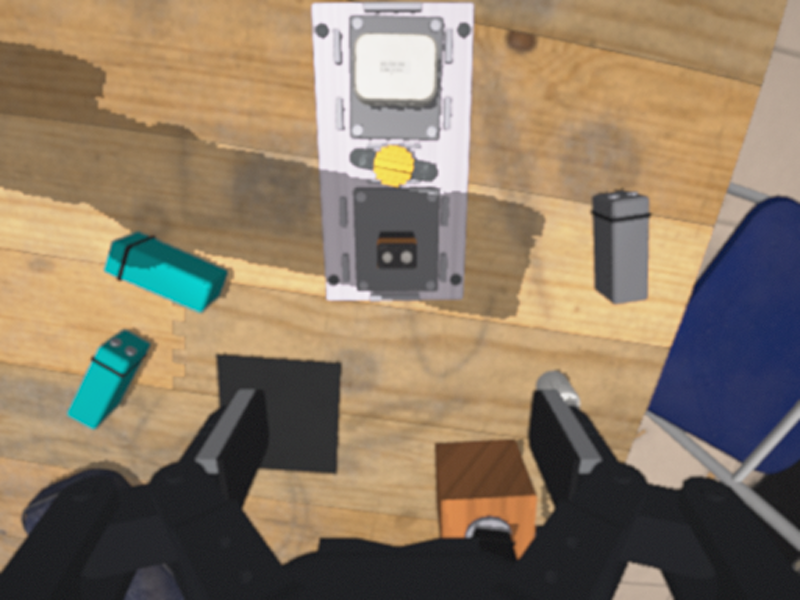

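Both carriers are seated in each other's bays, with the adapter at (396,70) and the battery at (396,240), and the bar is still free at (393,165). I'll check the heights and then plan the driver grasp.

```bash
python3 - <<'E'
from h import *
z=np.load('w8.npz');P=z['P'];im=z['im'];Z=P[...,2];K,D,T=z['K'],z['D'],z['T']
for n,b in {'A left':(352,112,366,130),'A right':(425,112,436,130),'A top':(365,16,425,26),'B l':(358,205,372,280),'B r':(424,205,434,280),'B top':(365,192,425,215)}.items(): print(n,np.nanmedian(Z[win(P,*b)]).round(4))
def ray(u,v,h):
    n=cv2.undistortPoints(np.array([[[u*.64,v*.64]]]),K,D).ravel()
    d=T[:3,:3]@[n[0],n[1],1];o=T[:3,3];return (o+d*(h-o[2])/d[2])
c=[ray(*p,.020) for p in((349,16),(443,16),(441,138),(352,138))];print('sledN',np.mean(c,0))
c=[ray(*p,.020) for p in((355,188),(439,188),(437,292),(357,290))];print('sledS',np.mean(c,0))
c=[ray(*p,.008) for p in((312,4),(473,4),(464,300),(328,299))];print('dock',np.mean(c,0))
a,b=ray(352,158,.0295),ray(436,173,.0295);print('bar ang',np.degrees(np.arctan2(*(b-a)[1::-1])),'head',ray(393,165,.0435))
mv([.5912,-.3158,.20],np.radians(89.2))
E
```

```text
A left 0.0203
A right 0.0204
A top 0.0201
B l 0.0203
B r 0.0203
B top 0.0202
sledN [0.46310255 0.01316373 0.02      ]
sledS [ 0.48152631 -0.09904967  0.02      ]
dock [ 0.47081378 -0.0437846   0.008     ]
bar ang -0.7992876651523168 head [ 0.46975575 -0.0431037   0.0435    ]
t 28.35 tcp [ 0.4821 -0.1112  0.2248] w 0.0853 F [ 0.8 -2.6  0.1]
toolx [-0.157  0.988 -0.004] tooly [0.988 0.157 0.005] z [ 0.005 -0.004 -1.   ]
MOVE [[-219.1, 75.5, 26.1], [0.001, 0.007, -1.399]] gp 0.0187 q7 0.21
```

play_rows --deltas '[[85,[-219,75,0],[0,0.007,-1.399]],[85,[-219,75,0],[0,0.007,-1.399]],[85,[-219,75,0],[0,0.007,-1.399]],[85,[-219,75,10],[0,0.007,-1.399]],[85,[-219,75,26],[0,0.007,-1.399]],[85,[-219,75,26],[0,0.007,-1.399]],[85,[-219,75,26],[0,0.007,-1.399]],[85,[-219,75,26],[0,0.007,-1.399]]]'

```text
clock: 29.35
tcp_pos: [0.5906, -0.3145, 0.199]
orientation: [-0.015, -3.141, -0.003]
contact_force: [0.5, -0.1, -0.0]
grip_width: 0.0852
```

```bash
python3 - <<'E'
from h import *
mv([.5912,-.3158,.098],np.radians(89.2))
im,P=look('wrist','w9.png');Z=P[...,2]
m=np.isfinite(Z)&(Z>.136)&(Z<.145)&(np.hypot(P[...,0]-.591,P[...,1]+.316)<.03)
rect(P,cv2.erode(m.astype(np.uint8),np.ones((2,2)))>0,'handle')
E
```

```text
t 29.35 tcp [ 0.5906 -0.3145  0.199 ] w 0.0852 F [ 0.5 -0.1 -0. ]
toolx [-1.     0.01   0.001] tooly [0.01  1.    0.002] z [-0.001  0.002 -1.   ]
MOVE [[-0.6, -1.5, 101.0], [0.002, -0.001, 0.004]] gp 0.0187 q7 1.8
handle 1158 c [ 589.9 -314.4] size [31.1 22.5] ang 0.3 z 0.14
```

play_rows --deltas '[[85,[0,-0.8,50],[0.002,0,0.004]],[85,[0,-0.8,85],[0.002,0,0.004]],[85,[0,-0.8,101],[0.002,0,0.004]],[85,[0,-0.8,101],[0.002,0,0.004]],[20,[0,-0.8,101],[0.002,0,0.004]],[20,[0,-0.8,101],[0.002,0,0.004]],[20,[0,-0.8,101],[0.002,0,0.004]],[20,[0,-0.8,101],[0.002,0,0.004]]]' --squeeze 100

```text
clock: 30.4
tcp_pos: [0.5911, -0.3155, 0.099]
orientation: [0.018, 3.141, -0.001]
contact_force: [0.1, -0.2, 4.3]
grip_width: 0.0231
```

play_rows --deltas '[[20,[0,0,0],[0,0,0]],[20,[0,0,0],[0,0,0]],[20,[0,0,-50],[0,0,0]],[20,[0,0,-100],[0,0,0]],[20,[0,0,-115],[0,0,0]],[20,[0,0,-115],[0,0,0]]]'

```text
clock: 31.15
tcp_pos: [0.5911, -0.3156, 0.2143]
orientation: [0.018, 3.14, -0.002]
contact_force: [-0.8, -1.0, -1.2]
grip_width: 0.0229
```

```bash
python3 - <<'E'
from h import *
mv([.4690,-.0435,.150],np.radians(89.2))
E
```

```text
t 31.15 tcp [ 0.5911 -0.3156  0.2143] w 0.0229 F [-0.8 -1.  -1.2]
toolx [-1.     0.012 -0.002] tooly [ 0.012  1.    -0.001] z [ 0.002 -0.001 -1.   ]
MOVE [[125.4, 270.7, 63.8], [-0.001, 0.002, 0.002]] gp 0.0187 q7 1.8
```

play_rows --deltas '[[20,[125,270.7,0],[0,0,0]],[20,[125,270.7,0],[0,0,0]],[20,[125,270.7,0],[0,0,0]],[20,[125,270.7,0],[0,0,0]],[20,[125,270.7,0],[0,0,0]],[20,[125,270.7,30],[0,0,0]],[20,[125,270.7,66],[0,0,0]],[20,[125,270.7,73],[0,0,0]]]'

```text
clock: 32.15
tcp_pos: [0.4661, -0.0435, 0.1373]
orientation: [-0.018, -3.135, 0.001]
contact_force: [-0.4, -0.8, -0.5]
grip_width: 0.0229
```

play_rows --deltas '[[20,[0,0,0],[0,0,0]]]'

```text
clock: 32.28
tcp_pos: [0.4655, -0.0434, 0.1367]
orientation: [-0.018, -3.133, -0.0]
contact_force: [0.6, 0.4, -1.1]
grip_width: 0.023
```

```bash
python3 - <<'E'
from h import *
mv([.4690,-.0433,.1345],np.radians(89.2))
im,P=look('wrist','w10.png')
cr=im[140:250,200:310][...,::-1]
cv2.imwrite('pics/c10.png',cv2.resize(cr,None,fx=5,fy=5,interpolation=cv2.INTER_CUBIC))
E
```

```text
t 32.275 tcp [ 0.4655 -0.0434  0.1367] w 0.023 F [ 0.6  0.4 -1.1]
toolx [-1.     0.011  0.008] tooly [0.011 1.    0.   ] z [-0.008  0.    -1.   ]
MOVE [[-3.5, 0.2, 2.1], [-0.0, -0.008, 0.003]] gp 0.0187 q7 1.33
```

View pics/c10.png

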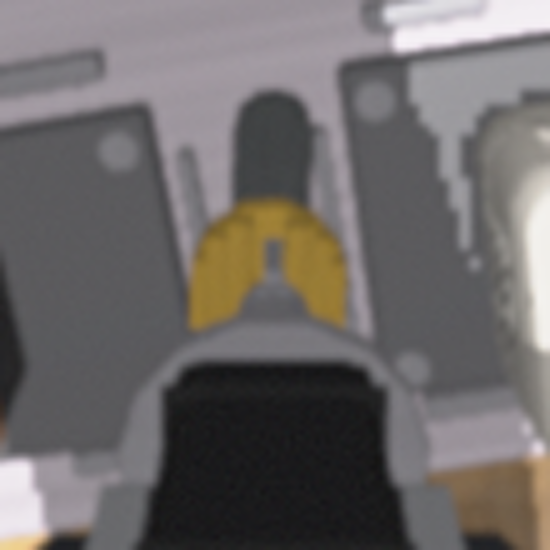

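play_rows --deltas '[[20,[-2.8,-0.4,2],[0,-0.008,0.003]],[20,[-2.8,-0.4,4],[0,-0.008,0.003]],[20,[-2.8,-0.4,8],[0,-0.008,0.003]],[20,[-2.8,-0.4,12],[0,-0.008,0.003]],[20,[-2.8,-0.4,15],[0,-0.008,0.003]],[20,[-2.8,-0.4,15],[0,-0.008,0.003]]]'

```text
clock: 33.08
tcp_pos: [0.4679, -0.0439, 0.1216]
orientation: [-0.022, -3.141, 0.0]
contact_force: [0.6, -0.1, -1.8]
grip_width: 0.0228
```

```bash
python3 - <<'E'
from h import *
o,Rm=st();print('M',np.round(o['moment'],2))
im,P=look('wrist','w11.png')
cr=im[140:250,200:310][...,::-1]
cv2.imwrite('pics/c11.png',cv2.resize(cr,None,fx=5,fy=5,interpolation=cv2.INTER_CUBIC))
E
```

```text
t 33.075 tcp [ 0.4679 -0.0439  0.1216] w 0.0228 F [ 0.6 -0.1 -1.8]
toolx [-1.     0.014  0.001] tooly [ 0.014  1.    -0.   ] z [-0.001 -0.    -1.   ]
M [-0.01  0.02 -0.01]
```

View pics/c11.png

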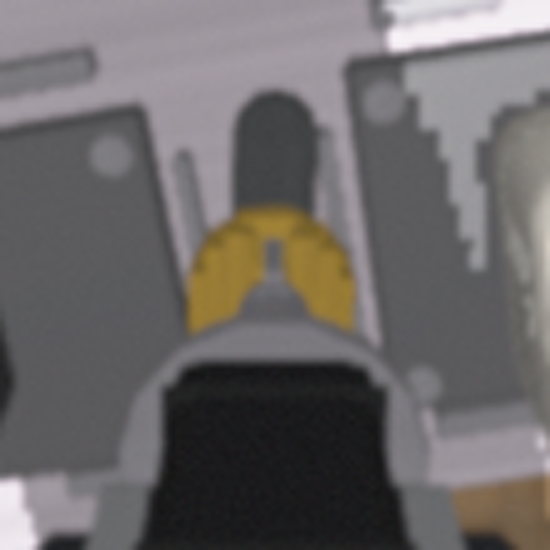

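play_rows --deltas '[[20,[-0.5,0,1.0],[0,0,0.1]],[20,[-0.5,0,1.0],[0,0,0.2]],[20,[-0.5,0,1.0],[0,0,0.3]],[20,[-0.5,0,1.0],[0,0,0.4]],[20,[-0.5,0,1.0],[0,0,0.5]],[20,[-0.5,0,1.0],[0,0,0.6]],[20,[-0.5,0,1.0],[0,0,0.7]],[20,[-0.5,0,1.0],[0,0,0.7]]]'

```text
clock: 34.12
tcp_pos: [0.4685, -0.0441, 0.1208]
orientation: [-1.096, -2.944, 0.001]
contact_force: [0.4, -1.3, -2.7]
grip_width: 0.0226
```

```bash
python3 - <<'E'
from h import *
o,Rm=st();print('M',np.round(o['moment'],2),'Ftool',(Rm.T@o['contact_force']).round(1),'yaw',np.degrees(np.arctan2(Rm[1,0],Rm[0,0])).round(1))
E
```

```text
t 34.125 tcp [ 0.4685 -0.0441  0.1208] w 0.0226 F [ 0.4 -1.3 -2.7]
toolx [-0.756  0.654 -0.   ] tooly [ 0.654  0.756 -0.001] z [-0.    -0.001 -1.   ]
M [-0.33 -0.03  0.06] Ftool [-1.2 -0.7  2.7] yaw 139.1
```

play_rows --deltas '[[20,[0,0.4,0],[0,0,0.1]],[20,[0,0.4,0],[0,0,0.2]],[20,[0,0.4,0],[0,0,0.3]],[20,[0,0.4,0],[0,0,0.4]],[20,[0,0.4,0],[0,0,0.5]],[20,[0,0.4,0],[0,0,0.6]],[20,[0,0.4,0],[0,0,0.7]],[20,[0,0.4,0],[0,0,0.74]]]'

```text
clock: 35.12
tcp_pos: [0.4689, -0.0439, 0.1208]
orientation: [2.086, 2.349, -0.001]
contact_force: [0.2, -1.1, -2.6]
grip_width: 0.0231
```

```bash
python3 - <<'E'
from h import *
o,Rm=st();print('M',np.round(o['moment'],2),'Ftool',(Rm.T@o['contact_force']).round(1),'yaw',np.degrees(np.arctan2(Rm[1,0],Rm[0,0])).round(1))
im,P=look('wrist','w12.png')
cr=im[120:260,190:330][...,::-1]
cv2.imwrite('pics/c12.png',cv2.resize(cr,None,fx=4,fy=4,interpolation=cv2.INTER_CUBIC))
E
```

```text
t 35.125 tcp [ 0.4689 -0.0439  0.1208] w 0.0231 F [ 0.2 -1.1 -2.6]
toolx [-0.118  0.993 -0.001] tooly [ 0.993  0.118 -0.   ] z [-0.    -0.001 -1.   ]
M [-0.35 -0.16  0.16] Ftool [-1.1  0.1  2.6] yaw 96.8
```

View pics/c12.png

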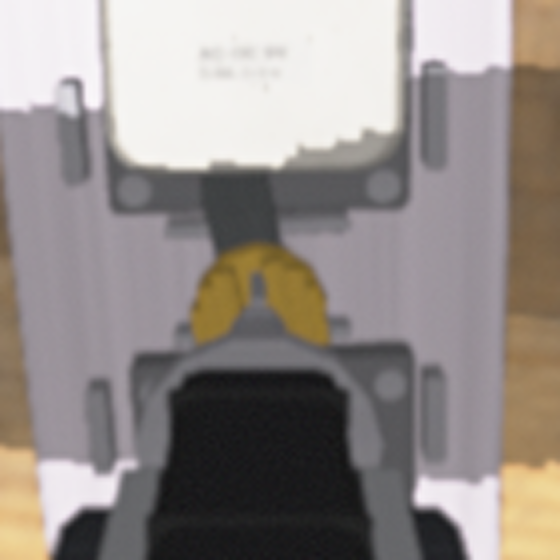

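The bar lies over the adapter sled, about 9° left of the tool axis, so the lock reads about 0.12. I'll nudge it a bit further, centre the blade and lift out.

play_rows --deltas '[[20,[0,0,0],[0,0,0.03]],[20,[0,0,0],[0,0,0.06]],[20,[0,0,0],[0,0,0.06]],[20,[0,0,0],[0,0,0]],[20,[0,0,0],[0,0,-0.08]],[20,[0,0,0],[0,0,-0.08]],[20,[0,0,-20],[0,0,-0.08]],[20,[0,0,-80],[0,0,-0.08]]]'

```text
clock: 36.17
tcp_pos: [0.4666, -0.0437, 0.1993]
orientation: [-1.991, -2.424, 0.007]
contact_force: [0.5, -0.6, -2.2]
grip_width: 0.023
```

```bash
python3 - <<'E'
from h import *
mv([.5912,-.3158,.215],np.radians(89.2))
look('wrist','w13.png')
im=np.load('w13.npz')['im']
E
```

```text
t 36.175 tcp [ 0.4666 -0.0437  0.1993] w 0.023 F [ 0.5 -0.6 -2.2]
toolx [-0.194  0.981  0.001] tooly [ 0.981  0.194 -0.007] z [-0.007 -0.    -1.   ]
MOVE [[-291.1, 69.2, -16.5], [-0.005, -0.006, -1.361]] gp 0.0187 q7 0.11
```

View pics/w13.png

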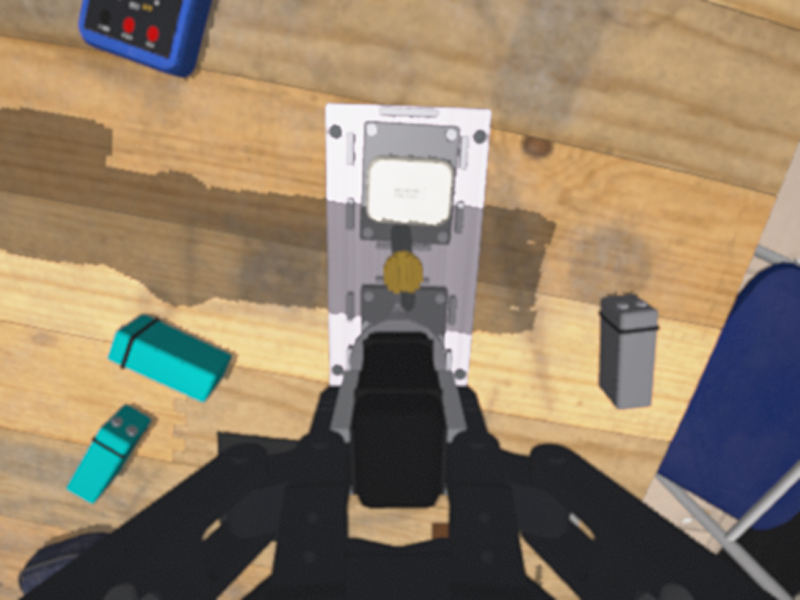

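play_rows --deltas '[[20,[-291,69,-20],[-0.005,-0.006,-1.36]],[20,[-291,69,-20],[-0.005,-0.006,-1.36]],[20,[-291,69,-20],[-0.005,-0.006,-1.36]],[20,[-291,69,-20],[-0.005,-0.006,-1.36]],[20,[-291,69,-20],[-0.005,-0.006,-1.36]],[20,[-291,69,-20],[-0.005,-0.006,-1.36]],[20,[-291,69,-20],[-0.005,-0.006,-1.36]],[20,[-291,69,-20],[-0.005,-0.006,-1.36]]]'

```text
clock: 37.22
tcp_pos: [0.5959, -0.3155, 0.2289]
orientation: [0.021, 3.127, 0.001]
contact_force: [0.2, 0.5, -1.0]
grip_width: 0.0229
```

```bash
python3 - <<'E'
from h import *
mv([.5912,-.3156,.099],np.radians(89.2))
E
```

```text
t 37.225 tcp [ 0.5959 -0.3155  0.2289] w 0.0229 F [ 0.2  0.5 -1. ]
toolx [-1.     0.014 -0.015] tooly [0.014 1.    0.001] z [ 0.015  0.    -1.   ]
MOVE [[6.6, -0.2, 129.8], [0.001, 0.015, 0.0]] gp 0.0187 q7 1.83
```

The bar runs from (400,240) to (405,305), lying across both sleds. Now I'll put the driver back.

play_rows --deltas '[[20,[5,-0.2,20],[0,0.015,0]],[20,[5.2,-0.2,30],[0,0.015,0]],[20,[5.5,-0.2,45],[0,0.015,0]],[20,[6,-0.2,75],[0,0.015,0]],[20,[6.3,-0.2,105],[0,0.015,0]],[20,[6.6,-0.2,127],[0,0.015,0]],[20,[6.6,-0.2,130],[0,0.015,0]],[20,[6.6,-0.2,130],[0,0.015,0]]]'

```text
clock: 38.22
tcp_pos: [0.591, -0.3153, 0.0984]
orientation: [-0.022, -3.14, -0.001]
contact_force: [-1.5, 0.8, 0.2]
grip_width: 0.0228
```

play_rows --deltas '[[20,[0,0,0],[0,0,0]]]'

```text
clock: 38.35
tcp_pos: [0.591, -0.3153, 0.0984]
orientation: [-0.023, -3.14, -0.001]
contact_force: [-1.3, 0.3, 4.3]
grip_width: 0.023
```

play_rows --deltas '[[85,[0,0,0],[0,0,0]],[85,[0,0,0],[0,0,0]],[85,[0,0,0],[0,0,0]],[85,[0,0,-50],[0,0,0]],[85,[0,0,-110],[0,0,0]],[85,[0,0,-140],[0,0,0]],[85,[0,0,-140],[0,0,0]]]'

```text
clock: 39.22
tcp_pos: [0.5928, -0.316, 0.2418]
orientation: [0.023, 3.137, -0.003]
contact_force: [0.1, 0.1, -0.4]
grip_width: 0.0851
```

```bash
python3 - <<'E'
from h import *
mv([.645,-.12,.24],np.radians(18))
im,P=look('side','d9.png');Z=P[...,2]
m=np.isfinite(Z)&(Z>.05)&(np.hypot(P[...,0]-.591,P[...,1]+.316)<.03); print('driver top z',np.percentile(Z[m],95),P[m&(Z>.13)].mean(0))
for f in ('s0','d0'):
    P=np.load(f+'.npz')['P'];Z=P[...,2]
    m=np.isfinite(Z)&(np.abs(P[...,0]-.43)<.12)&(np.abs(P[...,1]-.295)<.14)&(Z>.013)&(Z<.026);rect(P,m,'tray rim '+f)
E
```

```text
t 39.225 tcp [ 0.5928 -0.316   0.2418] w 0.0851 F [ 0.1  0.1 -0.4]
toolx [-1.     0.015 -0.004] tooly [ 0.015  1.    -0.002] z [ 0.004 -0.002 -1.   ]
MOVE [[-49.3, 196.7, 1.7], [0.001, 0.005, 1.242]] gp 0.0187 q7 1.83
driver top z 0.6230982575915884 [ 0.59107146 -0.31722775  0.47241584]
tray rim s0 449 c [394.3 304.2] size [188.1 247.6] ang 4.6 z 0.0189
tray rim d0 180 c [400.3 299.7] size [176.2 268.9] ang 0.7 z 0.0178
```

Move over the pack and look.

play_rows --deltas '[[85,[-49,197,0],[0,0.005,1.242]],[85,[-49,197,0],[0,0.005,1.242]],[85,[-49,197,0],[0,0.005,1.242]],[85,[-49,197,0],[0,0.005,1.242]],[85,[-49,197,0],[0,0.005,1.242]],[85,[-49,197,0],[0,0.005,1.242]],[85,[-49,197,0],[0,0.005,1.242]],[85,[-49,197,0],[0,0.005,1.242]]]'

```text
clock: 40.28
tcp_pos: [0.6426, -0.1191, 0.2375]
orientation: [-1.841, -2.538, 0.003]
contact_force: [0.4, 0.1, 0.3]
grip_width: 0.0854
```

```bash
cat > pk.py <<'E'
from h import *
im,P=look('wrist','w14.png');Z=P[...,2]
hsv=cv2.cvtColor(im,cv2.COLOR_RGB2HSV)
m=np.isfinite(Z)&(Z>.036)&(Z<.045)&(hsv[...,1]<60)&(np.hypot(P[...,0]-.652,P[...,1]+.076)<.08)
m=cv2.erode(m.astype(np.uint8),np.ones((2,2)))>0
if m.sum()>50:
    n,l,s,_=cv2.connectedComponentsWithStats(m.astype(np.uint8)); m=l==1+np.argmax(s[1:,4]); rect(P,m,'pack')
E
python3 - <<'E'
from pk import *
mv([.6515,-.0755,.12],np.radians(18.1))
E
```

```text
pack 1565 c [651.1 -75.4] size [26.4 78.1] ang 17.8 z 0.0401
t 40.325 tcp [ 0.6427 -0.1192  0.2378] w 0.0851 F [0.6 0.2 0.6]
toolx [-0.311  0.95   0.004] tooly [ 0.95   0.311 -0.005] z [-0.006  0.002 -1.   ]
MOVE [[38.3, 22.5, 117.8], [-0.005, -0.004, 0.001]] gp 0.0187 q7 0.37
```

play_rows --deltas '[[85,[38.3,22.5,55],[-0.005,-0.004,0]],[85,[38.3,22.5,117],[-0.005,-0.004,0]],[85,[38.3,22.5,117],[-0.005,-0.004,0]],[85,[38.3,22.5,117],[-0.005,-0.004,0]]]'

```text
clock: 40.83
tcp_pos: [0.6519, -0.0765, 0.1216]
orientation: [1.843, 2.543, 0.0]
contact_force: [-0.0, -0.5, 0.2]
grip_width: 0.0848
```

```bash
python3 - <<'E'
from h import *
mv([.6513,-.0756,.012],np.radians(17.9))
E
```

```text
t 40.825 tcp [ 0.6519 -0.0765  0.1216] w 0.0848 F [-0.  -0.5  0.2]
toolx [-0.311  0.95  -0.   ] tooly [0.95  0.311 0.   ] z [ 0.001 -0.    -1.   ]
MOVE [[1.1, -0.4, 109.6], [0.0, 0.0, 0.004]] gp 0.0187 q7 0.28
```

play_rows --deltas '[[85,[1,-0.4,50],[0,0,0.004]],[85,[1,-0.4,95],[0,0,0.004]],[85,[1,-0.4,109],[0,0,0.004]],[85,[1,-0.4,109],[0,0,0.004]],[24,[1,-0.4,109],[0,0,0.004]],[24,[1,-0.4,109],[0,0,0.004]],[24,[1,-0.4,109],[0,0,0.004]],[24,[1,-0.4,109],[0,0,0.004]]]' --squeeze 50

```text
clock: 41.82
tcp_pos: [0.652, -0.0758, 0.0136]
orientation: [1.848, 2.539, 0.001]
contact_force: [-0.3, 0.7, 6.2]
grip_width: 0.0271
```

play_rows --deltas '[[24,[0,0,0],[0,0,0]],[24,[0,0,0],[0,0,0]],[24,[0,0,-40],[0,0,0]],[24,[0,0,-100],[0,0,0]],[24,[0,0,-160],[0,0,0]],[24,[0,0,-190],[0,0,0]],[24,[0,0,-190],[0,0,0]]]'

```text
clock: 42.7
tcp_pos: [0.6531, -0.0758, 0.2063]
orientation: [1.845, 2.535, 0.006]
contact_force: [1.0, 0.2, -2.0]
grip_width: 0.0275
```

```bash
python3 - <<'E'
from h import *
mv([.47,.21,.25],np.radians(90))
E
```

```text
t 42.7 tcp [ 0.6531 -0.0758  0.2063] w 0.0275 F [ 1.   0.2 -2. ]
toolx [-0.307  0.952 -0.003] tooly [0.952 0.307 0.007] z [ 0.007 -0.001 -1.   ]
MOVE [[328.1, -86.1, -45.2], [0.004, 0.007, -1.258]] gp 0.0187 q7 0.28
```

play_rows --deltas '[[24,[370,-40,-45],[0,0.007,-1.258]],[24,[370,-40,-45],[0,0.007,-1.258]],[24,[370,-40,-45],[0,0.007,-1.258]],[24,[370,-40,-45],[0,0.007,-1.258]],[24,[370,-40,-45],[0,0.007,-1.258]],[24,[370,-40,-45],[0,0.007,-1.258]],[24,[370,-40,-45],[0,0.007,-1.258]],[24,[370,-40,-45],[0,0.007,-1.258]]]'

```text
clock: 43.7
tcp_pos: [0.4999, 0.2638, 0.248]
orientation: [-0.001, -3.14, -0.003]
contact_force: [0.0, -0.7, -2.1]
grip_width: 0.0274
```

```bash
python3 - <<'E'
from h import *
st();im,P=look('wrist','w15.png');Z=P[...,2]
m=np.isfinite(Z)&(np.abs(P[...,0]-.425)<.1)&(np.abs(P[...,1]-.295)<.13)&(Z>.012)&(Z<.026)
print(m.sum());n,l,s,_=cv2.connectedComponentsWithStats(m.astype(np.uint8));m=l==1+np.argmax(s[1:,4]);rect(P,m,'rim')
f=np.isfinite(Z)&(np.abs(P[...,0]-.425)<.1)&(np.abs(P[...,1]-.295)<.13)
hsv=cv2.cvtColor(im,cv2.COLOR_RGB2HSV)
m=f&(hsv[...,1]<60)&(Z>.003)&(Z<.03);n,l,s,_=cv2.connectedComponentsWithStats(m.astype(np.uint8));m=l==1+np.argmax(s[1:,4]);rect(P,m,'all grey')
E
```

```text
t 43.7 tcp [0.4999 0.2638 0.248 ] w 0.0274 F [ 0.  -0.7 -2.1]
toolx [-1.     0.     0.001] tooly [0.    1.    0.002] z [-0.001  0.002 -1.   ]
2420
rim 2416 c [424.9 293.7] size [116.5 177.1] ang 9.1 z 0.0197
all grey 14340 c [425.1 293.3] size [115.9 175.7] ang 8.7 z 0.0053
```

View pics/w15.png

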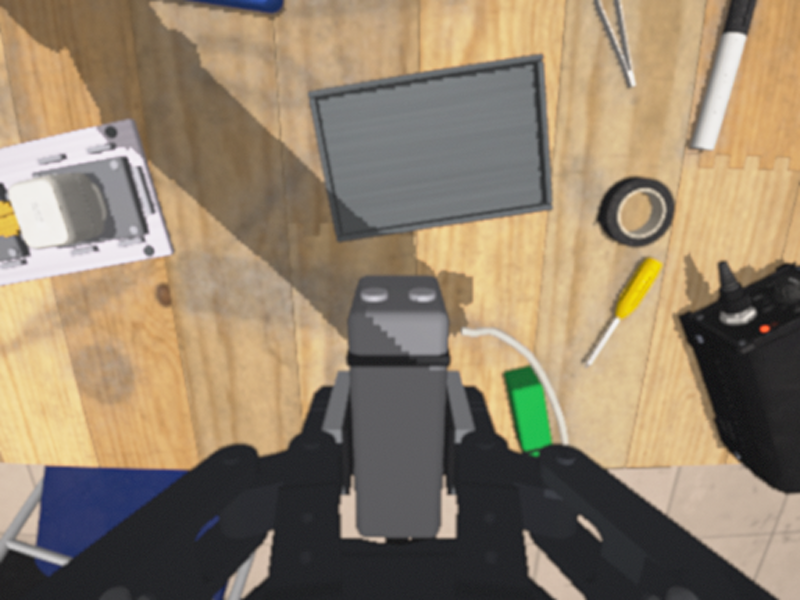

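The tray is at (432,150) and empty, with its centre at (0.425, 0.2935) and turned 9°. The pack is held upright.

```bash
python3 - <<'E'
from h import *
mv([.4255,.2935,.10],np.radians(99))
E
```

```text
t 43.75 tcp [0.5005 0.2629 0.2482] w 0.0271 F [ 0.3 -0.7 -2. ]
toolx [-1.     0.004  0.001] tooly [0.004 1.    0.002] z [-0.001  0.002 -1.   ]
MOVE [[75.0, 30.0, 148.3], [0.002, -0.001, -0.161]] gp 0.0187 q7 0.82
```

play_rows --deltas '[[24,[75,30,40],[0.002,0,-0.161]],[24,[75,30,90],[0.002,0,-0.161]],[24,[75,30,148],[0.002,0,-0.161]],[24,[75,30,170],[0.002,0,-0.161]],[24,[75,30,170],[0.002,0,-0.161]]]'

```text
clock: 44.38
tcp_pos: [0.4245, 0.2912, 0.0759]
orientation: [0.24, -3.127, 0.005]
contact_force: [0.0, 1.0, -0.4]
grip_width: 0.0272
```

```bash
python3 - <<'E'
from h import *
mv([.4255,.2935,.0185],np.radians(99))
E
```

```text
t 44.375 tcp [0.4245 0.2912 0.0759] w 0.0272 F [ 0.   1.  -0.4]
toolx [-0.988 -0.153  0.006] tooly [-0.153  0.988 -0.003] z [-0.005 -0.004 -1.   ]
MOVE [[-1.6, 2.3, 57.4], [-0.003, -0.006, -0.004]] gp 0.0187 q7 0.69
```

play_rows --deltas '[[24,[-1.6,2.3,20],[-0.003,-0.006,-0.004]],[24,[-1.6,2.3,40],[-0.003,-0.006,-0.004]],[24,[-1.6,2.3,53],[-0.003,-0.006,-0.004]],[24,[-1.6,2.3,57.5],[-0.003,-0.006,-0.004]],[24,[-1.6,2.3,57.5],[-0.003,-0.006,-0.004]],[24,[-1.6,2.3,57.5],[-0.003,-0.006,-0.004]]]'

```text
clock: 45.12
tcp_pos: [0.426, 0.2938, 0.019]
orientation: [-0.246, 3.13, 0.001]
contact_force: [0.9, 0.5, -0.3]
grip_width: 0.0273
```

play_rows --deltas '[[24,[0,0,0.5],[0,0,0]],[60,[0,0,0.5],[0,0,0]],[60,[0,0,0.5],[0,0,0]],[60,[0,0,0.5],[0,0,0]],[60,[0,0,-60],[0,0,0]],[60,[0,0,-120],[0,0,0]],[60,[-60,-30,-180],[0,0,0]],[60,[-80,-40,-220],[0,0,0]]]'

```text
clock: 46.12
tcp_pos: [0.5062, 0.2675, 0.2327]
orientation: [-0.247, 3.13, 0.001]
contact_force: [1.4, 0.1, -0.4]
grip_width: 0.0602
```

```bash
python3 - <<'E'
from h import *
st();im,P=look('wrist','w16.png');Z=P[...,2]
m=np.isfinite(Z)&(np.abs(P[...,0]-.425)<.06)&(np.abs(P[...,1]-.2935)<.06)&(Z>.03)&(Z<.07)
m=cv2.erode(m.astype(np.uint8),np.ones((2,2)))>0
rect(P,m,'pack top'); print(np.percentile(Z[m],[5,50,95]))
# driver + bench check from fixed cameras
for n in ('scene','side'):
    im,P=look(n,n+'_end.png');Z=P[...,2]
    for nm,c,lo,hi,rad in (('driver',(.591,-.3155),.09,.17,.035),('bottle',(.642,-.211),.03,.09,.03)):
        m=np.isfinite(Z)&(np.hypot(P[...,0]-c[0],P[...,1]-c[1])<rad)&(Z>lo)&(Z<hi)
        if m.sum(): print(n,nm,m.sum(),P[m].mean(0).round(3),np.percentile(Z[m],97).round(3))
    hsv=cv2.cvtColor(im,cv2.COLOR_RGB2HSV)
    m=np.isfinite(Z)&(Z>.033)&(Z<.048)&(hsv[...,1]<50)&(P[...,0]>.3)&(P[...,0]<.95)&(np.abs(P[...,1])<.6)
    k,l,s,c=cv2.connectedComponentsWithStats(m.astype(np.uint8))
    for i in range(1,k):
        if s[i,4]>40: print(n,'grey top',s[i,4],P[l==i].mean(0).round(3))
E
```

```text
t 46.125 tcp [0.5062 0.2675 0.2327] w 0.0602 F [ 1.4  0.1 -0.4]
toolx [-0.988 -0.157 -0.001] tooly [-0.157  0.988  0.   ] z [ 0.001  0.    -1.   ]
pack top 1909 c [427.  295.6] size [78.8 28. ] ang 10.0 z 0.045
[0.04350483 0.04504292 0.0463329 ]
scene driver 150 [ 0.587 -0.309  0.122] 0.144
scene bottle 61 [ 0.634 -0.205  0.047] 0.07
scene grey top 65 [ 0.315 -0.484  0.043]
scene grey top 43 [0.452 0.026 0.042]
scene grey top 248 [0.423 0.296 0.043]
side driver 195 [ 0.588 -0.322  0.123] 0.142
side bottle 76 [ 0.635 -0.216  0.046] 0.069
side grey top 54 [0.661 0.572 0.041]
side grey top 106 [0.426 0.287 0.042]
side grey top 43 [ 0.462 -0.005  0.042]
side grey top 203 [ 0.316 -0.502  0.042]
```

```bash
python3 - <<'E'
from h import *
for n,c in (('side_end',(.316,-.5)),('scene_end',(.315,-.484)),('side_end',(.661,.572))):
    z=np.load(n+'.npz');P=z['P'];m=np.hypot(P[...,0]-c[0],P[...,1]-c[1])<.02
    v,u=np.nonzero(m&(P[...,2]>.033));print(n,'px800',u.mean()/.64,v.mean()/.64,z['im'][v,u].mean(0).round())
z=np.load('w13.npz');P=z['P'];K,D,T=z['K'],z['D'],z['T']
def ray(u,v,h):
    n=cv2.undistortPoints(np.array([[[u*.64,v*.64]]]),K,D).ravel()
    d=T[:3,:3]@[n[0],n[1],1];o=T[:3,3];return (o+d*(h-o[2])/d[2])
a,b=ray(400,230,.0295),ray(406.5,305,.0295);d=a-b
print('bar ang',np.degrees(np.arctan2(d[1],d[0])),'lock',np.arctan2(d[1],d[0])-np.radians(99.35))
E
```

```text
side_end px800 303.0578987730062 468.9896472392638 [89. 85. 89.]
scene_end px800 573.1584821428571 197.23772321428572 [65. 63. 67.]
side_end px800 489.6673387096774 165.22177419354838 [58. 55. 51.]
bar ang 106.23001168134287 lock 0.1200788564151043
```

The grey patches belong to the bag and the power supply, so there are no other packs. Handing in.

```bash
python3 -c "
from bench import r
print(r.hand_in(), r.get_obs()['clock'])"
```

```text
the job is handed in; nothing more can be done
the job is handed in; nothing more can be done
```

The two carriers are swapped and locked, the screwdriver is back in its stand, and the one grey pack I found is in the tray. I handed the job in at about 46 s on the robot's clock. It gives no verdict, so what follows rests on my own measurements.

- **Button:** I turned it free to about 1.39 rad with the blade in the slot. After the swap I turned it back the same way. My last estimate is 0.12 rad, give or take about 0.04, against the 0.25 limit.
- **Carriers:** measured after the swap and before relocking, both sled tops were at 20 mm at every point checked, so they lay flat. Their centres were within about 2.5 mm of the bay centres. The last wrist picture after relocking showed the bar across both.
- **Screwdriver:** it seated in the stand with a light contact force. In the final views its handle top is at about 0.14 m, the height it started at.
- **Pack:** it lies flat, with its top at 45 mm, about 3 mm from the tray's centre and aligned with it. The other grey patches in the last check were the bag, the power supply and the adapter carrier. I left the turquoise and green look-alikes alone.
- **Flux bottle:** still standing where it was.

The wrist camera disagreed with the arm's position by about 3 mm along the slot. I placed the blade by its picture relative to the head instead, and it went in without force both times. I had used all 16 views by the end, so the final camera frames were checked by numbers only.

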